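# Put away the clean glue pots and their lids

## Task

The glue pots have been washed and must be put away. Take off the lids and stand every one on edge in the wire rack, upright between the tines and fully down on the rails, one lid to a bay; nest the four open pots upright, each fully inside the next, in one straight stack in the middle of the round cork mat. Leave the bung, the wedge and the oil can where they are.

Things in the scene. Friction and masses are not known exactly. Their poses are not given: they have to be found in the camera images.
- lid0_c (a point): Round lid, sometimes absent: blue disc 68 mm across, 7 mm thick; on top a black knob 15 mm across, 13 mm high; below a steel plug 42 mm across, 5 mm deep; 60 g. The point is the disc's centre, half-way through its thickness; z is its axis, towards the knob. It starts lying loosely on pot0, knob up, the disc's underside on the pot's rim, 4 mm over it all round.
- lid1_c (a point): Round lid, sometimes absent: blue disc 68 mm across, 7 mm thick; on top a black knob 15 mm across, 13 mm high; below a steel plug 42 mm across, 5 mm deep; 60 g. The point is the disc's centre, half-way through its thickness; z is its axis, towards the knob. It starts lying loosely on pot1, knob up, the disc's underside on the pot's rim, 4 mm over it all round.
- lid2_c (a point): Round lid, sometimes absent: blue disc 68 mm across, 7 mm thick; on top a black knob 15 mm across, 13 mm high; below a steel plug 42 mm across, 5 mm deep; 60 g. The point is the disc's centre, half-way through its thickness; z is its axis, towards the knob. It starts lying loosely on pot2, knob up, the disc's underside on the pot's rim, 4 mm over it all round.
- lid3_c (a point): Round lid, sometimes absent: blue disc 68 mm across, 7 mm thick; on top a black knob 15 mm across, 13 mm high; below a steel plug 42 mm across, 5 mm deep; 60 g. The point is the disc's centre, half-way through its thickness; z is its axis, towards the knob. It starts lying loosely on pot3, knob up, the disc's underside on the pot's rim, 4 mm over it all round.
- pot0_c (a point): Bare aluminium open pot, always there: 58 mm high, 28 mm across the foot, tapering to 52 mm at 46 mm height, then a straight collar 60 mm across for the top 12 mm; wall 2 to 3 mm, inner floor 19 mm above the underside; 120 g. The point is on its axis, 29 mm above the underside; z up. Nested fully, a pot stands 19 mm higher than the one below, with about 2 mm play all round.
- pot1_c (a point): Bare aluminium open pot, always there: 58 mm high, 28 mm across the foot, tapering to 52 mm at 46 mm height, then a straight collar 60 mm across for the top 12 mm; wall 2 to 3 mm, inner floor 19 mm above the underside; 120 g. The point is on its axis, 29 mm above the underside; z up. Nested fully, a pot stands 19 mm higher than the one below, with about 2 mm play all round.
- pot2_c (a point): Bare aluminium open pot, always there: 58 mm high, 28 mm across the foot, tapering to 52 mm at 46 mm height, then a straight collar 60 mm across for the top 12 mm; wall 2 to 3 mm, inner floor 19 mm above the underside; 120 g. The point is on its axis, 29 mm above the underside; z up. Nested fully, a pot stands 19 mm higher than the one below, with about 2 mm play all round.
- pot3_c (a point): Bare aluminium open pot, always there: 58 mm high, 28 mm across the foot, tapering to 52 mm at 46 mm height, then a straight collar 60 mm across for the top 12 mm; wall 2 to 3 mm, inner floor 19 mm above the underside; 120 g. The point is on its axis, 29 mm above the underside; z up. Nested fully, a pot stands 19 mm higher than the one below, with about 2 mm play all round.
- mat_top (a point): Round cork mat, 92 mm across, 4 mm thick, fixed to the bench. The point is the centre of its top face.
- rack: Lid rack, loose but heavy (1.2 kg): base 150x90x6 mm; two rails along x carry the lids' rims; four bays along x, 38 mm apart, each a 12 mm gap between two pairs of upright wire tines (4 mm thick, 60 mm high, tips bent apart) 26.5 mm either side of the middle. Above the base nothing is over 29 mm from the middle in y. Origin: centre of underside; x along the bays, away from the robot; z up. Lids stand with their axis along x, knob either way.
- bay0 (a point): Bay 0 of the rack (0 is at the end nearest the robot, 3 farthest): the point where the centre of a lid standing fully down in it comes to rest, 44 mm above the bench. x along the row of bays, z up.
- bay1 (a point): Bay 1 of the rack (0 is at the end nearest the robot, 3 farthest): the point where the centre of a lid standing fully down in it comes to rest, 44 mm above the bench. x along the row of bays, z up.
- bay2 (a point): Bay 2 of the rack (0 is at the end nearest the robot, 3 farthest): the point where the centre of a lid standing fully down in it comes to rest, 44 mm above the bench. x along the row of bays, z up.
- bay3 (a point): Bay 3 of the rack (0 is at the end nearest the robot, 3 farthest): the point where the centre of a lid standing fully down in it comes to rest, 44 mm above the bench. x along the row of bays, z up.
- bung: A bystander: tapered wooden bung, 50 mm across and 34 mm high, standing near the front edge of the bench. Origin at the centre of its underside.
- wedge: A bystander: small oak wedge, 30 x 70 x 17 mm, lying near the front edge of the bench. Origin at the centre of its underside.
- oil_can: A bystander: tinplate oil can with a long spout, 69 x 91 mm and 166 mm high, behind the work (keep clear also of the big wooden disc fixed upright in its jig right of the work: about x 0.6, y -0.13 to 0.13, 0.3 m high). Origin at the centre of its underside.
Things that resemble listed ones, but are neither listed nor needed, are in the scene too. What is shaped like the part that bears pot1_c but orange is not meant. What is shaped like the part that bears pot3_c but orange is not meant.

How it is judged:
By the outcome, as a careful person would: the job done as asked, in the order asked, and still so for the second after the job is handed in, with the robot touching nothing.
Of lid0, lid1, lid2, lid3 only 3 to 4 are there at a start; the rules pass over those that are not, and their reading is None.
At some moment in a run one of rack may be knocked a few centimetres aside while the robot is not near it.
It also fails if it takes over 200 s, if anything falls off the work surface, if the arm or the gripper's body presses on something with over 40 N, if the wrist force passes 120 N, or if a joint passes its speed limit or range.

## Robot

A 6-joint arm with a two-finger parallel gripper is mounted at the origin on a cart in front of the work surface, level with it; the furniture and walls round the work are solid. World frame = base frame: x ahead of the robot, y to its left, z up, the work surface at z = 0. Lengths are in m, angles in rad, forces in N, time in s.
With the tool pointing down it reaches from about 0.25 to 0.725 m from the base axis. Payload 4 kg.
Tool frame: the origin (TCP) lies midway between the tips of the shut fingers; the grasp point (between the pads) lies 19 mm behind it; x points along the fingers, y is the direction in which the jaws open and shut, and the axes are right-handed (so a half turn about x gives the same grasp; the last joint's range is limited). The gripper opens to 85 mm and grips with 20 to 120 N. Pads are 22 mm wide; open, the fingers measure 114 mm over their backs; the gripper's body (76 mm by 85 mm) begins 54 mm behind the grasp point. The pads swing forward as they close: fully open they stand 13 mm farther back than shut.
Start: joints at [1.329, 0.241, 0.005, 1.335, 0, 1.571], TCP at [0.12, 0.485, 0.231] pointing down, gripper open.
Joint ranges: [-2.72, 2.72], [-1.05, 1.87], [-1.09, 1.28], [-1.99, 2.15], [-1.42, 1.44], [-3.14, 3.14]. Speed limits (rad/s): [2.79, 2.79, 3.14, 3.14, 3.14, 3.14].

## Interface

Orientations are given as a unit quaternion [x, y, z, w].
In Python, from workcell import * gives the robot as it stands.
- The arm moves only by the tool play_rows, never from a script. Its argument "plan" is a list of rows, each a list of 7 numbers: the shift along the tool's x, y, z in mm, then the turn, a rotation vector about the tool's x, y, z in rad, then the closure, from -1 (fully open) to 1 (shut). In form: [[x, y, z, rx, ry, rz, grip], ...]. A call has 1 to 20 rows; each row shifts and turns the commanded pose from where the row before left it, along the tool's axes as they then stand; what a row does not reach is not made up. A row lasts 1/12 s, in which the tool goes at most 41.7 mm and 7.16 degrees, less where a joint would pass 70% of its speed; a pose out of reach is approached as far as the arm can. A call with a gripper value outside its range is refused whole. The fingers move at their own pace and stop on an object; the grip force is fixed at half the most. Time passes only in rows, so rows that do not move let the fingers close. It gives the time, the measured TCP pose, the force and the opening at its end, in the units of the state.
- get_obs(): the state, without advancing time (a new reading comes with each control period).
- camera(name): name is "scene" or "top" or "wrist"; returns a dict with "frame" (384x512x3 uint8, red, green, blue), "depth" (384x512 float32, m along the optical axis (not along the pixel's ray), 0 where there is no reading), "fx", "fy", "cx", "cy" (pixels), "distortion" ([k1, k2, p1, p2, k3] as OpenCV has them; the pictures are not rectified), "camera_from_world" (4x4, takes a point from world to camera coordinates). Camera axes: x right, y up, looking along -z (the intrinsics and any distortion apply to the point x, -y, -z); pixel columns grow to the right and rows downward; lengths in m; the calibration is good to about 2 mm. A picture is of the moment at which its call begins.
- job_done(): hands the job in, once; it reports no verdict.
Trained networks look in a picture, given as the dict that the camera call returned (one of the last four; its "shot" number tells which), for a name from the list of things; names that differ only in an ending like _2 or _b are one class to them, and where a whole thing is asked for, a point or a joint stands for the part that bears it (a point fixed in the world has none). Each returns a list of dicts, best first, with "confidence" (0 to 1); they miss things now and then, are a little off and sometimes report something else, mostly with a low value. They report only what shows in the picture. A call takes as long as a camera call. They do not tell look-alikes from the thing itself.
- search_frame(thing, picture): "centre" ([x, y, z] in m, in world coordinates, good to about 4 mm: the middle of the surface that is visible of it).
- pinpoint(thing, picture): "centre" ([x, y, z] in m, in world coordinates, good to about 4 mm: a listed point, or the origin of a listed thing).
The state is a dict: "clock": time; "joint_pos": joint angles; "joint_vel": joint speeds; "tau": joint torques, N m; "eef_pos": TCP position; "tool_rot": TCP orientation; "ft_force": force on the tool from outside, world axes, zero at the start; "ft_torque": the same for the moment, N m; "grip_width": finger opening in m.
Only numpy, scipy, OpenCV 4.12 (cv2) and the standard library are available. Lean on these libraries where they do the work, as an engineer would, in place of code of your own. Each camera call takes 0.05 s, during which the arm holds its last target. There are 200 camera calls.

## Working session

There is one attempt and no reset: what is moved stays moved. The work goes in short steps, Python scripts to look and compute and a tool call to move; the robot and the scene stay as the last step left them, time stands still between calls to the robot, and variables do not carry over. Pictures are saved under pics/ and viewed, about 12 in all and at most 16, crops included, and the job is handed in when it is done.

Besides the shell and the picture viewer there is one more tool, called after "Request:" by a JSON object that holds its "name" and its "arguments", one argument or row to a line. play_rows: Moves the arm, as the interface text tells. Its arguments: {"type":"object","properties":{"plan":{"type":"array","items":{"type":"array","items":{"type":"number"}}}},"required":["plan"]}

```bash
ls; mkdir -p pics
python3 - <<'E'
from workcell import *
import cv2,numpy as np
o=get_obs();print({k:np.round(v,3) for k,v in o.items()})
for n in ["scene","top"]:
    p=camera(n);cv2.imwrite(f"pics/{n}0.png",cv2.resize(p["frame"][:,:,::-1],None,fx=1.5,fy=1.5))
    for t in ["lid0_c","pot0_c","mat_top","rack","bay0","bay3","bung","wedge","oil_can"]:
        for r in pinpoint(t,p)[:7]: print(n,t,np.round(r["centre"],3),round(r["confidence"],2))
E
```

```text
pics
{'clock': np.float64(0.0), 'joint_pos': array([ 1.329,  0.241,  0.004,  1.335, -0.   ,  1.571]), 'joint_vel': array([ 0.   , -0.001,  0.   , -0.   ,  0.   ,  0.   ]), 'tau': array([ 1.0000e-03, -3.7231e+01,  2.5241e+01,  1.7000e-02, -0.0000e+00,
       -0.0000e+00]), 'eef_pos': array([0.12 , 0.485, 0.23 ]), 'tool_rot': array([ 0.085,  0.702, -0.086,  0.702]), 'ft_force': array([-0.644, -0.21 ,  0.089]), 'ft_torque': array([ 0.034,  0.016, -0.004]), 'grip_width': np.float64(0.086)}
scene lid0_c [0.456 0.446 0.046] 0.7
scene lid0_c [0.544 0.204 0.059] 0.67
scene pot0_c [0.457 0.445 0.042] 0.73
scene pot0_c [0.545 0.208 0.022] 0.45
scene mat_top [0.428 0.255 0.003] 0.6
scene rack [ 0.442  0.428 -0.   ] 0.72
scene bay0 [0.413 0.381 0.046] 0.97
scene bay0 [0.477 0.476 0.045] 0.85
scene bay0 [0.441 0.153 0.031] 0.7
scene bay0 [0.453 0.444 0.043] 0.67
scene bay0 [0.433 0.412 0.041] 0.56
scene bay3 [0.413 0.381 0.046] 0.97
scene bay3 [0.477 0.476 0.045] 0.85
scene bay3 [0.441 0.153 0.031] 0.7
scene bay3 [0.453 0.444 0.043] 0.67
scene bay3 [0.433 0.412 0.041] 0.56
scene bung [ 0.33   0.213 -0.002] 0.76
scene bung [0.431 0.408 0.044] 0.42
scene wedge [ 0.359  0.068 -0.001] 0.76
scene wedge [0.543 0.328 0.058] 0.32
scene oil_can [0.543 0.325 0.062] 0.67
scene oil_can [0.661 0.428 0.   ] 0.57
top lid0_c [0.546 0.21  0.065] 0.84
top lid0_c [0.434 0.255 0.003] 0.36
top mat_top [0.434 0.256 0.006] 0.58
top mat_top [0.656 0.268 0.064] 0.33
top rack [0.444 0.427 0.001] 0.59
top rack [ 0.66   0.428 -0.003] 0.31
top bay0 [0.433 0.414 0.043] 0.84
top bay0 [0.454 0.445 0.045] 0.81
top bay0 [0.473 0.474 0.046] 0.64
top bay3 [0.433 0.414 0.043] 0.84
top bay3 [0.454 0.445 0.045] 0.81
top bay3 [0.473 0.474 0.046] 0.64
top bung [0.328 0.215 0.001] 0.5
top wedge [0.366 0.07  0.001] 0.71
top oil_can [ 0.661  0.429 -0.002] 0.82
```

View pics/scene0.png

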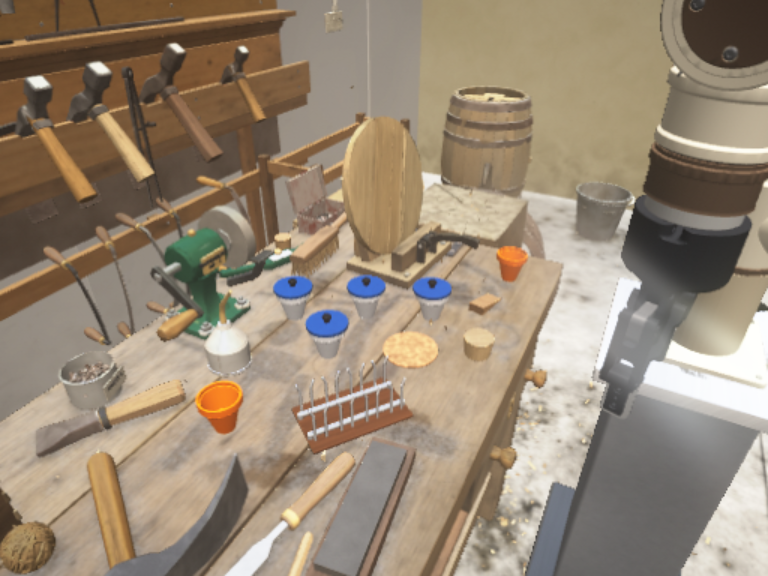

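View pics/top0.png

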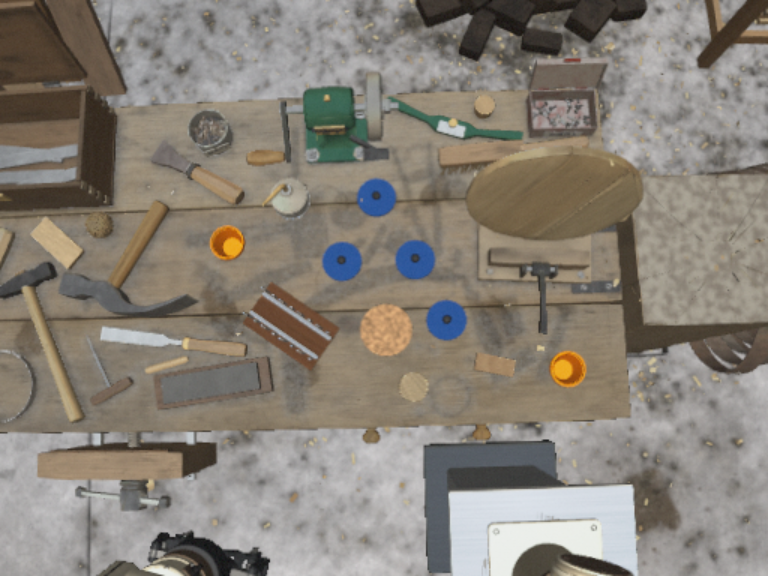

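The scene view shows four lidded pots at (293,290), (367,290), (432,291) and (327,325), so all four lids are present. The mat is at (410,350) and the rack at (352,412), with orange decoys at (220,405) and (511,262). The top view agrees: lids at (377,197), (342,261), (415,259), (446,320), mat at (386,330), rack at (290,325).

```bash
cat > h.py <<'E'
from workcell import *
import cv2,numpy as np,sys
from scipy.spatial.transform import Rotation as Ro
np.set_printoptions(suppress=True,precision=4)
def rays(p,uv):
    K=np.array([[p["fx"],0,p["cx"]],[0,p["fy"],p["cy"]],[0,0,1]])
    q=cv2.undistortPoints(np.asarray(uv,float).reshape(-1,1,2),K,np.array(p["distortion"])).reshape(-1,2)
    T=np.linalg.inv(p["camera_from_world"])
    d=np.c_[q[:,0],-q[:,1],-np.ones(len(q))]
    return T[:3,3],d@T[:3,:3].T
def onplane(p,uv,z):
    o,d=rays(p,uv); return o+d*((z-o[2])/d[:,2])[:,None]
def cloud(p,mask):
    v,u=np.nonzero(mask&(p["depth"]>0)); o,d=rays(p,np.c_[u,v]); return o+d*p["depth"][v,u][:,None]
def allcloud(p): # HxWx3
    h,w=p["depth"].shape; u,v=np.meshgrid(np.arange(w),np.arange(h)); o,d=rays(p,np.c_[u.ravel(),v.ravel()])
    return (o+d*p["depth"].ravel()[:,None]).reshape(h,w,3)
def blobs(m,minA=60):
    n,l,s,c=cv2.connectedComponentsWithStats(m.astype(np.uint8)); return [(l==i) for i in range(1,n) if s[i,4]>=minA]
def blue(p):
    f=p["frame"].astype(int); return (f[...,2]>f[...,0]+50)&(f[...,2]>f[...,1]+40)
def tool(yaw,pitch):
    """tool x points pitch deg below horizontal at heading yaw; tool y horizontal, to the left or right like now"""
    y,a=np.radians([yaw,pitch]); x=np.array([np.cos(y)*np.cos(a),np.sin(y)*np.cos(a),-np.sin(a)])
    yy=np.array([-np.sin(y),np.cos(y),0]); return Ro.from_matrix(np.c_[x,yy,np.cross(x,yy)])
def go(grasp,R,back=0.019,cur=None):
    """print moves to put the grasp point (back behind TCP) at grasp with rotation R"""
    o=get_obs(); p,R0=(np.array(o["eef_pos"]),Ro.from_quat(o["tool_rot"])) if cur is None else cur
    rv=(R0.inv()*R).as_rotvec(); t=np.array(grasp)+back*R.as_matrix()[:,0]
    print("turn",rv,"rows>=",np.linalg.norm(rv)/.12,"then shift mm",1000*R.inv().apply(t-p),"| shift before turn",1000*R0.inv().apply(t-p))
    return t,R
def st():
    o=get_obs();R=Ro.from_quat(o["tool_rot"]).as_matrix()
    print("t",round(float(o["clock"]),2),"tcp",np.array(o["eef_pos"]),"grasp",o["eef_pos"]-.019*R[:,0],"x",R[:,0],"y",R[:,1],"F",np.array(o["ft_force"]),"w",o["grip_width"],"j",np.array(o["joint_pos"]))
E
python3 - <<'E'
from h import *
for n in ["top","scene"]:
    p=camera(n)
    for b in blobs(blue(p)):
        c=np.array(cv2.findContours(b.astype(np.uint8),0,2)[0][0]); 
        if len(c)<5: continue
        (cx,cy),ax,an=cv2.fitEllipse(c); P=cloud(p,b)
        print(n,"lid",(cx,cy),ax,onplane(p,[[cx,cy]],.065)[0], "medz",np.median(P[:,2]))
    f=p["frame"].astype(int)
    X=allcloud(p)
    m=(np.hypot(X[...,0]-.432,X[...,1]-.255)<.06)&(f[...,0]>f[...,2]+70)&(f[...,0]>170)
    for b in blobs(m,200):
        c=np.array(cv2.findContours(b.astype(np.uint8),0,2)[0][0]);(cx,cy),ax,an=cv2.fitEllipse(c)
        print("mat",(cx,cy),ax,onplane(p,[[cx,cy]],.004))
    m=(np.hypot(X[...,0]-.443,X[...,1]-.428)<.1)&(X[...,2]>.03)&(X[...,2]<.09); print("rack hi pts",m.sum())
    m=(np.hypot(X[...,0]-.443,X[...,1]-.428)<.11)&(f[...,0]>f[...,1]*1.5)&(f[...,0]<170)&(X[...,2]<.02)
    bs=blobs(m,200)
    if bs:
        b=np.any(bs,axis=0); v,u=np.nonzero(b); W=onplane(p,np.c_[u,v],.006)[:,:2]
        r=cv2.minAreaRect((W*1000).astype(np.float32)); print("rack",r)
    print("camera pos",np.linalg.inv(p["camera_from_world"])[:3,3])
p=camera("wrist");cv2.imwrite("pics/w0.png",p["frame"][:,:,::-1]);print("camera pos",np.linalg.inv(p["camera_from_world"]))
E
```

```text
top lid (250.60134887695312, 131.2363739013672) (23.87723731994629, 24.541488647460938) [0.655  0.2682 0.065 ] medz 0.06497850599152799
top lid (276.3492431640625, 172.64422607421875) (24.871049880981445, 25.170185089111328) [0.5438 0.2056 0.065 ] medz 0.06469782946866864
top lid (227.6062469482422, 173.7365264892578) (24.75759506225586, 24.981584548950195) [0.545  0.3297 0.065 ] medz 0.06478259575149847
top lid (297.18572998046875, 212.9801025390625) (25.32361602783203, 25.633333206176758) [0.4394 0.1572 0.065 ] medz 0.06444121700775529
mat (257.40777587890625, 219.6827850341797) (32.42625045776367, 33.498130798339844) [[0.4308 0.2583 0.004 ]]
rack hi pts 139
camera pos [0.3308 0.2357 1.1859]
scene lid (243.85452270507812, 190.28839111328125) (14.253419876098633, 24.624557495117188) [0.5427 0.2075 0.065 ] medz 0.06620222096633332
scene lid (194.67637634277344, 191.020751953125) (14.147443771362305, 25.149564743041992) [0.6542 0.271  0.065 ] medz 0.06611524415184122
scene lid (287.5619812011719, 191.58279418945312) (14.030499458312988, 24.94647216796875) [0.4388 0.1594 0.065 ] medz 0.06613901909100156
scene lid (217.489013671875, 215.04812622070312) (16.897157669067383, 27.793336868286133) [0.5438 0.3325 0.065 ] medz 0.06601403050304244
mat (273.34161376953125, 232.65969848632812) (24.174671173095703, 36.32905960083008) [[0.4299 0.2611 0.004 ]]
rack hi pts 451
rack ((416.78216552734375, 448.62176513671875), (146.646240234375, 26.08042335510254), 54.594173431396484)
camera pos [0.1577 0.8816 0.5509]
camera pos [[ 0.2408 -0.9355 -0.2588  0.0545]
 [ 0.9706  0.2323  0.0632  0.5019]
 [ 0.001  -0.2664  0.9639  0.3744]
 [ 0.      0.      0.      1.    ]]
```

Request:
{"name": "play_rows", "arguments": {
  "plan": [
    [0,0,0,0.112,0,0,-1],
    [0,0,0,0.112,0,0,-1],
    [0,0,0,0.112,0,0,-1],
    [0,0,0,0.112,0,0,-1],
    [0,0,0,0.112,0,0,-1],
    [0,0,0,0.112,0,0,-1],
    [0,0,0,0.112,0,0,-1],
    [0,0,0,0.112,0,0,-1],
    [0,0,0,0.112,0,0,-1],
    [0,0,0,0.112,0,0,-1],
    [0,0,0,0.112,0,0,-1],
    [0,0,0,0.112,0,0,-1],
    [0,0,0,0.112,0,0,-1],
    [0,0,0,0.112,0,0,-1]
  ]
}}

```text
clock: 2.32
eef_pos: [0.1197, 0.4854, 0.2313]
tool_rot: [0.557, 0.436, -0.557, 0.436]
ft_force: [0.4, -0.5, 0.1]
grip_width: 0.0853
```

Run:
```python
from h import *
st()
```

```text
t 2.32 tcp [0.1197 0.4854 0.2313] grasp [0.1197 0.4854 0.2503] x [ 0. -0. -1.] y [ 0.9709 -0.2396  0.    ] F [ 0.3663 -0.534   0.1262] w 0.08534850206160613 j [ 1.329   0.2406  0.005   1.3352 -0.      3.1417]
```

```bash
cat >> h.py <<'E'
def tool(yaw,pitch,side=-1):
    """tool x at pitch deg below horizontal, heading yaw; tool y horizontal: side -1 right of heading, +1 left"""
    y,a=np.radians([yaw,pitch]); x=np.array([np.cos(y)*np.cos(a),np.sin(y)*np.cos(a),-np.sin(a)])
    yy=side*np.array([-np.sin(y),np.cos(y),0]); return Ro.from_matrix(np.c_[x,yy,np.cross(x,yy)])
def leg(cur,grasp,R,N,back=.027,name=""):
    p,R0=cur; t=np.array(grasp)+back*R.as_matrix()[:,0]; rv=(R0.inv()*R).as_rotvec()/N
    D=Ro.from_rotvec(rv); M=sum(((R0*D**k).as_matrix() for k in range(N)),np.zeros((3,3)))
    s=np.linalg.solve(M,t-p); s=np.round(1000*s,1); rv=np.round(rv,4)
    D=Ro.from_rotvec(rv); P=[p];R_=R0
    for k in range(N): P.append(P[-1]+R_.apply(s/1000)); R_=R_*D
    P=np.array(P)
    print(name,N,"x",s.tolist(),rv.tolist(),"|lim %.1f mm %.2f deg; mid"%(np.linalg.norm(s),np.degrees(np.linalg.norm(rv))),P[N//2],"end",P[-1],"minz %.3f"%P[:,2].min())
    return P[-1],R_
def now():
    o=get_obs(); return np.array(o["eef_pos"]),Ro.from_quat(o["tool_rot"])
def bays():
    import itertools
    for n in ["top","scene"]:
        p=camera(n)
        print(n,"rack",[(r["centre"][:2],round(r["confidence"],2)) for r in pinpoint("rack",p)[:2]])
        print(n,"bays",np.array([r["centre"]+[r["confidence"]] if isinstance(r["centre"],list) else [*r["centre"],r["confidence"]] for r in pinpoint("bay0",p)]))
E
python3 - <<'E'
from h import *
R=tool(24,20); g=np.array([.439,.158,.0615]); X=R.as_matrix()[:,0]
c=now()
c=leg(c,[.27,.22,.26],c[1],12,name="a")
c=leg(c,g-.10*X+[0,0,.06],R,18,name="b")
c=leg(c,g-.10*X,R,3,name="c")
c=leg(c,g,R,6,name="d")
E
```

```text
a 12 x [-0.1, 17.5, 18.5] [0.0, 0.0, 0.0] |lim 25.5 mm 0.00 deg; mid [0.1951 0.3525 0.2319] end [0.2704 0.2196 0.2325] minz 0.231
b 18 x [4.8, 6.9, 3.4] [0.0439, 0.0629, 0.0308] |lim 9.1 mm 4.74 deg; mid [0.3233 0.175  0.1893] end [0.3762 0.1304 0.1459] minz 0.146
c 3 x [6.8, 0.1, 18.6] [0.0003, -0.0002, -0.0] |lim 19.8 mm 0.02 deg; mid [0.3763 0.1304 0.1261] end [0.3764 0.1302 0.0865] minz 0.086
d 6 x [16.6, 0.0, 0.0] [-0.0, 0.0, -0.0] |lim 16.6 mm 0.00 deg; mid [0.4192 0.1492 0.0694] end [0.4619 0.1683 0.0524] minz 0.052
```

Request:
{"name": "play_rows", "arguments": {
  "plan": [
    [0,17.5,18.5,0,0,0,-1],
    [0,17.5,18.5,0,0,0,-1],
    [0,17.5,18.5,0,0,0,-1],
    [0,17.5,18.5,0,0,0,-1],
    [0,17.5,18.5,0,0,0,-1],
    [0,17.5,18.5,0,0,0,-1],
    [0,17.5,18.5,0,0,0,-1],
    [0,17.5,18.5,0,0,0,-1],
    [0,17.5,18.5,0,0,0,-1],
    [0,17.5,18.5,0,0,0,-1],
    [0,17.5,18.5,0,0,0,-1],
    [0,17.5,18.5,0,0,0,-1]
  ]
}}

```text
clock: 3.32
eef_pos: [0.2716, 0.219, 0.2315]
tool_rot: [0.556, 0.437, -0.556, 0.437]
ft_force: [0.6, 0.4, -0.1]
grip_width: 0.0854
```

Request:
{"name": "play_rows", "arguments": {
  "plan": [
    [4.8,6.9,3.4,0.0439,0.0629,0.0308,-1],
    [4.8,6.9,3.4,0.0439,0.0629,0.0308,-1],
    [4.8,6.9,3.4,0.0439,0.0629,0.0308,-1],
    [4.8,6.9,3.4,0.0439,0.0629,0.0308,-1],
    [4.8,6.9,3.4,0.0439,0.0629,0.0308,-1],
    [4.8,6.9,3.4,0.0439,0.0629,0.0308,-1],
    [4.8,6.9,3.4,0.0439,0.0629,0.0308,-1],
    [4.8,6.9,3.4,0.0439,0.0629,0.0308,-1],
    [4.8,6.9,3.4,0.0439,0.0629,0.0308,-1],
    [4.8,6.9,3.4,0.0439,0.0629,0.0308,-1],
    [4.8,6.9,3.4,0.0439,0.0629,0.0308,-1],
    [4.8,6.9,3.4,0.0439,0.0629,0.0308,-1],
    [4.8,6.9,3.4,0.0439,0.0629,0.0308,-1],
    [4.8,6.9,3.4,0.0439,0.0629,0.0308,-1],
    [4.8,6.9,3.4,0.0439,0.0629,0.0308,-1],
    [4.8,6.9,3.4,0.0439,0.0629,0.0308,-1],
    [4.8,6.9,3.4,0.0439,0.0629,0.0308,-1],
    [4.8,6.9,3.4,0.0439,0.0629,0.0308,-1],
    [0,0,0,0,0,0,-1],
    [0,0,0,0,0,0,-1]
  ]
}}

```text
clock: 4.98
eef_pos: [0.4298, 0.1176, 0.265]
tool_rot: [0.945, 0.221, -0.237, 0.05]
ft_force: [-0.7, 0.8, -0.2]
grip_width: 0.0854
```

Run:
```python
from h import *
st()
p=camera("wrist");cv2.imwrite("pics/w1.png",p["frame"][:,:,::-1])
for b in blobs(blue(p),300):
    v,u=np.nonzero(b);P=cloud(p,b);Q=P[abs(P[:,2]-.065)<.004]
    print(u.mean(),v.mean(),len(u),"zmed",np.median(P[:,2]), cv2.minEnclosingCircle((Q[:,:2]*1000).astype(np.float32)),(u.min(),u.max(),v.min(),v.max()))
R=tool(24,20); g=np.array([.439,.158,.0615]); X=R.as_matrix()[:,0];c=now()
c=leg(c,g-.10*X,R,3,name="c")
c=leg(c,g,R,6,name="d")
```

```text
t 4.98 tcp [0.4298 0.1176 0.265 ] grasp [0.4148 0.1101 0.274 ] x [ 0.7905  0.393  -0.4698] y [ 0.4404 -0.8978 -0.0101] F [-0.7088  0.8369 -0.1607] w 0.08543746805222281 j [-0.009  -0.4595 -1.0868 -0.0891  0.4116  2.9185]
231.6883116883117 182.1178107606679 1078 zmed 0.06597394687106004 ((654.8054809570312, 268.2066345214844), 34.100250244140625) (np.int64(209), np.int64(254), np.int64(166), np.int64(197))
148.38430583501005 220.43863179074447 1491 zmed 0.06599898100060708 ((544.4754028320312, 328.8313903808594), 33.38335418701172) (np.int64(122), np.int64(175), np.int64(201), np.int64(239))
232.37437934458788 256.05163853028796 2014 zmed 0.06578685780163668 ((543.3012084960938, 204.92327880859375), 33.57332229614258) (np.int64(204), np.int64(260), np.int64(232), np.int64(279))
228.07627118644066 333.6186440677966 826 zmed 0.06558007434803093 ((453.1256103515625, 161.41311645507812), 29.062898635864258) (np.int64(196), np.int64(257), np.int64(323), np.int64(345))
c 3 x [12.6, -10.9, 59.8] [0.0019, 0.0471, 0.013] |lim 62.1 mm 2.80 deg; mid [0.409  0.1207 0.2059] end [0.3762 0.13   0.0865] minz 0.087
d 6 x [16.7, -0.0, 0.0] [-0.0, -0.0, -0.0] |lim 16.7 mm 0.00 deg; mid [0.4193 0.1492 0.0694] end [0.4623 0.1683 0.0523] minz 0.052
```

View pics/w1.png

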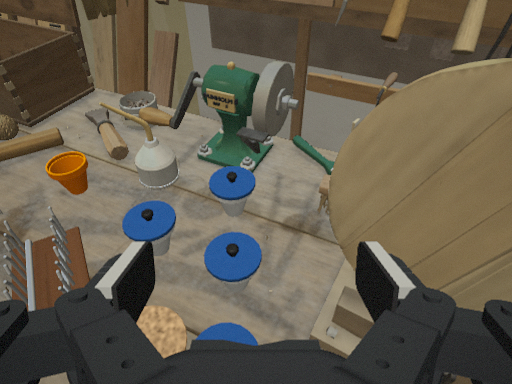

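The wrist view shows lids at (232,182), (148,220), (232,256) and (228,334). The move stopped short because joint 3 is at its limit, so I'll fit a kinematic model to plan poses the arm can reach.

```bash
cat > kin.py <<'E'
from h import *
from scipy.optimize import least_squares
LO=np.array([-2.72,-1.05,-1.09,-1.99,-1.42,-3.14]);HI=np.array([2.72,1.87,1.28,2.15,1.44,3.14])
PR=[.137,.223,.3886,.277,.304]
def fk(j,pr=None):
    r0,h,L1,L2,Lt=PR if pr is None else pr
    a=j[1]-j[2]; R=Ro.from_euler('z',j[0])*Ro.from_euler('y',a+j[3])*Ro.from_euler('z',j[4])*Ro.from_euler('x',j[5])
    r=r0+L1*np.sin(j[1])+L2*np.cos(a); z=h+L1*np.cos(j[1])-L2*np.sin(a)
    return np.array([r*np.cos(j[0]),r*np.sin(j[0]),z])+R.as_matrix()[:,0]*Lt,R
def fit(data):
    return least_squares(lambda q:np.concatenate([fk(j,q)[0]-p for j,p in data]),PR)
def ik(p,R,mar=.03,seeds=None):
    best=None; a=np.arctan2(p[1],p[0])
    for s in seeds or [[a,.3,-.5,.5,e,f] for e in(0,.8,-.8) for f in(2.9,0,-2.9)]:
        def f(j):
            q,S=fk(j); return np.r_[(q-p)*5,(S.inv()*R).as_rotvec()]
        r=least_squares(f,np.clip(s,LO+mar*1.1,HI-mar*1.1),bounds=(LO+mar,HI-mar))
        if best is None or r.cost<best.cost-1e-9: best=r
    return best.x,np.sqrt(2*best.cost)
E
python3 - <<'E'
from kin import *
d=[([1.329,.2406,.005,1.3352,0,3.1417],[.1197,.4854,.2313]),([1.329,.241,.005,1.335,0,1.571],[.12,.485,.2305])]
o=get_obs(); d.append((o["joint_pos"],o["eef_pos"])); r=fit(d); print(r.x,np.abs(r.fun).max())
q,S=fk(o["joint_pos"]);print(q-o["eef_pos"],(S.inv()*Ro.from_quat(o["tool_rot"])).as_rotvec())
lids=dict(A=(.6548,.269),B=(.5433,.206),C=(.5446,.330),D=(.439,.158))
for n,(x,y) in lids.items():
    hd=np.degrees(np.arctan2(y,x)); 
    for al in (20,30,40):
        for dy in (-75,-60,-45,-30,-15,0,15,30,45,60,75):
            for side in (-1,1):
                R=tool(hd+dy,al,side); g=np.array([x,y,.0615]);X=R.as_matrix()[:,0]
                a,e=ik(g+.027*X,R); 
                if e>.004: continue
                b,e2=ik(g-.04*X,R,seeds=[list(a)])
                print(n,al,dy,"yaw%.0f"%(hd+dy),side,np.round(a,2),"appr ok" if e2<.004 else "")
E
```

```text
[0.1379 0.2218 0.3885 0.2769 0.3035] 0.00032786088692235427
[-0.0005  0.0002  0.001 ] [ 0. -0. -0.]
A 20 -75 yaw-53 -1 [ 0.76  1.21  0.38  1.04 -1.2  -1.25] appr ok
A 20 -75 yaw-53 1 [ 0.76  1.21  0.38  1.04 -1.2   1.89] appr ok
A 20 -60 yaw-38 -1 [ 0.76  1.1   0.05  0.12 -1.19 -1.99] appr ok
A 20 -60 yaw-38 1 [ 0.76  1.1   0.05  0.12 -1.19  1.15] appr ok
A 20 -45 yaw-23 -1 [ 0.73  1.04 -0.23 -0.57 -1.01 -2.52] appr ok
A 20 -45 yaw-23 1 [ 0.73  1.04 -0.23 -0.57 -1.01  0.62] appr ok
A 20 -30 yaw-8 -1 [ 0.65  1.01 -0.44 -0.97 -0.73 -2.81] appr ok
A 20 -30 yaw-8 1 [ 0.65  1.01 -0.44 -0.97 -0.73  0.33] appr ok
A 20 -15 yaw7 -1 [ 0.54  1.   -0.58 -1.2  -0.38 -2.99] appr ok
A 20 -15 yaw7 1 [ 0.54  1.   -0.58 -1.2  -0.38  0.15] appr ok
A 20 0 yaw22 1 [ 0.39  1.   -0.63 -1.28  0.   -0.  ] appr ok
A 20 15 yaw37 -1 [ 0.24  1.   -0.58 -1.2   0.38  2.99] appr ok
A 20 15 yaw37 1 [ 0.24  1.   -0.58 -1.2   0.38 -0.15] appr ok
A 20 30 yaw52 -1 [ 0.13  1.01 -0.44 -0.97  0.73  2.81] appr ok
A 20 30 yaw52 1 [ 0.13  1.01 -0.44 -0.97  0.73 -0.33] appr ok
A 20 45 yaw67 -1 [ 0.05  1.04 -0.23 -0.57  1.01  2
[... 12268 characters left out ...]
 ok
D 40 -75 yaw-55 1 [ 0.81  0.74 -0.61  0.45 -0.85  1.88] appr ok
D 40 -60 yaw-40 -1 [ 0.82  0.72 -0.81 -0.02 -0.87 -1.65] appr ok
D 40 -60 yaw-40 1 [ 0.82  0.72 -0.81 -0.02 -0.87  1.49] appr ok
D 40 -45 yaw-25 -1 [ 0.79  0.73 -1.01 -0.55 -0.81 -2.08] appr ok
D 40 -45 yaw-25 1 [ 0.79  0.73 -1.01 -0.55 -0.81  1.06] appr ok
D 40 45 yaw65 -1 [-0.1   0.73 -1.01 -0.55  0.81  2.08] appr ok
D 40 45 yaw65 1 [-0.1   0.73 -1.01 -0.55  0.81 -1.06] appr ok
D 40 60 yaw80 -1 [-0.13  0.72 -0.81 -0.02  0.87  1.65] appr ok
D 40 60 yaw80 1 [-0.13  0.72 -0.81 -0.02  0.87 -1.49] appr ok
D 40 75 yaw95 -1 [-0.12  0.74 -0.61  0.45  0.85  1.27] appr ok
D 40 75 yaw95 1 [-0.12  0.74 -0.61  0.45  0.85 -1.88] appr ok
```

Run:
```python
from kin import *
c0=np.array([.4435,.428]);d=np.array([np.cos(np.radians(57)),np.sin(np.radians(57))])
for al in (20,30):
  for hd in (57,237):
    for side in (-1,1):
      for b in (0,3):
        R=tool(hd,90+al,side); g=np.array([*(c0+d*.038*(b-1.5)),.044]);X=R.as_matrix()[:,0]
        S=[[.75,.5,-.5,1.2,e,f] for e in(0,.5,-.5) for f in (2.9,1.5,0,-1.5,-2.9)]
        a,e=ik(g+.027*X,R,seeds=S)
        u,e2=ik(g+.027*X+[0,0,.1],R,seeds=[list(a)])
        print(al,hd,side,b,np.round(a,2),round(e,4),np.round(u,2),round(e2,4))
```

```text
20 57 -1 0 [ 0.78  0.87  0.21  1.25 -0.07  2.94] 0.0 [ 0.78  0.74  0.34  1.52 -0.07  2.94] 0.0
20 57 -1 3 [ 0.81  1.18  0.93  1.67 -0.06  2.97] 0.0 [ 0.81  1.13  1.18  1.97 -0.06  2.97] 0.0
20 57 1 0 [ 0.78  0.87  0.21  1.25 -0.07 -0.2 ] 0.0 [ 0.78  0.74  0.34  1.52 -0.07 -0.2 ] 0.0
20 57 1 3 [ 0.81  1.18  0.93  1.67 -0.06 -0.17] 0.0 [ 0.81  1.13  1.18  1.97 -0.06 -0.17] 0.0
20 237 -1 0 [ 0.69  0.56 -0.54  0.13  0.1  -0.28] 0.0 [ 0.69  0.33 -0.4   0.5   0.1  -0.28] 0.0
20 237 -1 3 [ 0.75  0.73 -0.12  0.38  0.08 -0.23] 0.0 [ 0.75  0.56  0.    0.67  0.08 -0.23] 0.0
20 237 1 0 [ 0.69  0.56 -0.54  0.13  0.1   2.86] 0.0 [ 0.69  0.33 -0.4   0.5   0.1   2.86] 0.0
20 237 1 3 [ 0.75  0.73 -0.12  0.38  0.08  2.91] 0.0 [0.75 0.56 0.   0.67 0.08 2.91] 0.0
30 57 -1 0 [ 0.79  1.    0.42  1.51 -0.1   2.97] 0.0 [ 0.79  0.87  0.54  1.76 -0.1   2.97] 0.0
30 57 -1 3 [ 0.82  1.34  1.25  1.96 -0.09  2.99] 0.0511 [ 0.82  1.18  1.25  2.08 -0.09  2.99] 0.1078
30 57 1 0 [ 0.79  1.    0.42  1.51 -0.1  -0.17] 0.0 [ 0.79  0.87  0.54  1.76 -0.1  -0.17] 0.0
30 57 1 3 [ 0.82  1.34  1.25  1.96 -0.09 -0.15] 0.0511 [ 0.82  1.18  1.25  2.08 -0.09 -0.16] 0.1078
30 237 -1 0 [ 0.66  0.57 -0.7  -0.21  0.16 -0.29] 0.0 [ 0.66  0.29 -0.58  0.2   0.16 -0.29] 0.0
30 237 -1 3 [ 0.73  0.71 -0.3   0.05  0.13 -0.23] 0.0 [ 0.73  0.51 -0.19  0.36  0.13 -0.23] 0.0
30 237 1 0 [ 0.66  0.57 -0.7  -0.21  0.16  2.85] 0.0 [ 0.66  0.29 -0.58  0.2   0.16  2.85] 0.0
30 237 1 3 [ 0.73  0.71 -0.3   0.05  0.13  2.91] 0.0 [ 0.73  0.51 -0.19  0.36  0.13  2.91] 0.0
```

```bash
cat >> kin.py <<'E'
def chk(c0,s,rv,N,j=None):
    """joint check of N rows of (s mm, rv) from c0"""
    j=np.array(get_obs()["joint_pos"]) if j is None else j; p,R=c0; D=Ro.from_rotvec(rv); worst=0;mar=9;vel=0
    for k in range(N):
        p=p+R.apply(np.array(s)/1000); R=R*D; n,e=ik(p,R,.0,seeds=[list(j)]); worst=max(worst,e); mar=min(mar,(n-LO).min(),(HI-n).min()); vel=max(vel,(abs(n-j)*12/np.array([2.79,2.79,3.14,3.14,3.14,3.14])).max()); j=n
    print("   ik err %.4f margin %.3f vel %.2f j"%(worst,mar,vel),np.round(j,2)); return j
_leg=leg
def leg(cur,grasp,R,N,back=.027,name="",j=None):
    p,R0=cur; e=_leg(cur,grasp,R,N,back,name)
    rv=np.round((R0.inv()*R).as_rotvec()/N,4);D=Ro.from_rotvec(rv);M=sum(((R0*D**k).as_matrix() for k in range(N)),np.zeros((3,3)))
    s=np.round(1000*np.linalg.solve(M,np.array(grasp)+back*R.as_matrix()[:,0]-p),1)
    return e[0],e[1],chk(cur,s,rv,N,j)
E
cat > seq.py <<'E'
from kin import *
def run(legs,back=.027):
    c=now(); j=None
    for nm,g,R,N in legs:
        p,R_,j=leg(c,g,R,N,back,nm,j); c=(p,R_)
E
python3 - <<'E'
from seq import *
R=tool(80,30); g=np.array([.439,.158,.0615]); X=R.as_matrix()[:,0]; Z=np.array([0,0,1])
run([("b",g-.09*X+.02*Z,R,14),("d0",g-.05*X,R,3),("d",g,R,5)])
E
```

```text
b 14 x [4.5, 0.6, 9.8] [-0.0332, -0.0026, -0.0583] |lim 10.8 mm 3.85 deg; mid [0.4278 0.1119 0.1891] end [0.4289 0.1045 0.1139] minz 0.114
   ik err 0.0464 margin 0.000 vel 0.57 j [-0.38  0.62 -0.77  0.52  1.01  1.17]
d0 3 x [16.8, 0.2, 6.0] [-0.0001, 0.0002, -0.0001] |lim 17.8 mm 0.01 deg; mid [0.4311 0.1158 0.1003] end [0.4355 0.1385 0.0731] minz 0.073
   ik err 0.0000 margin 0.291 vel 0.39 j [-0.3   0.77 -0.8   0.22  1.03  1.32]
d 5 x [10.0, 0.0, 0.0] [0.0, -0.0, -0.0] |lim 10.0 mm 0.00 deg; mid [0.4386 0.1555 0.0631] end [0.4431 0.1811 0.0481] minz 0.048
   ik err 0.0000 margin 0.283 vel 0.22 j [-0.19  0.86 -0.81 -0.06  1.05  1.53]
```

Run:
```python
from seq import *
R=tool(80,30); g=np.array([.439,.158,.0615]); X=R.as_matrix()[:,0]; Z=np.array([0,0,1])
run([("b1",g-.09*X+.17*Z+[.03,0,0],R,10),("b2",g-.06*X,R,7),("d",g,R,5)])
```

```text
b1 10 x [0.9, 3.3, -0.3] [-0.0465, -0.0036, -0.0817] |lim 3.4 mm 5.39 deg; mid [0.4429 0.1076 0.2635] end [0.4596 0.1045 0.2626] minz 0.263
   ik err 0.0000 margin 0.021 vel 0.75 j [-0.36  0.26 -0.47  1.15  1.02  1.22]
b2 7 x [15.7, -4.2, 21.4] [0.0, 0.0, 0.0] |lim 26.9 mm 0.00 deg; mid [0.4487 0.1152 0.1835] end [0.4342 0.1296 0.078 ] minz 0.078
   ik err 0.0000 margin 0.297 vel 0.49 j [-0.32  0.75 -0.79  0.28  1.03  1.28]
d 5 x [12.0, -0.0, -0.0] [0.0, 0.0, 0.0001] |lim 12.0 mm 0.01 deg; mid [0.4378 0.15   0.066 ] end [0.4432 0.1807 0.048 ] minz 0.048
   ik err 0.0000 margin 0.284 vel 0.26 j [-0.2   0.86 -0.81 -0.06  1.05  1.53]
```

Request:
{"name": "play_rows", "arguments": {
  "plan": [
    [0.8,2.8,-0.3,-0.0388,-0.003,-0.0681,-1],
    [0.8,2.8,-0.3,-0.0388,-0.003,-0.0681,-1],
    [0.8,2.8,-0.3,-0.0388,-0.003,-0.0681,-1],
    [0.8,2.8,-0.3,-0.0388,-0.003,-0.0681,-1],
    [0.8,2.8,-0.3,-0.0388,-0.003,-0.0681,-1],
    [0.8,2.8,-0.3,-0.0388,-0.003,-0.0681,-1],
    [0.8,2.8,-0.3,-0.0388,-0.003,-0.0681,-1],
    [0.8,2.8,-0.3,-0.0388,-0.003,-0.0681,-1],
    [0.8,2.8,-0.3,-0.0388,-0.003,-0.0681,-1],
    [0.8,2.8,-0.3,-0.0388,-0.003,-0.0681,-1],
    [0.8,2.8,-0.3,-0.0388,-0.003,-0.0681,-1],
    [0.8,2.8,-0.3,-0.0388,-0.003,-0.0681,-1],
    [0,0,0,0,0,0,-1]
  ]
}}

```text
clock: 6.12
eef_pos: [0.4631, 0.1051, 0.2631]
tool_rot: [0.739, 0.623, -0.198, 0.166]
ft_force: [1.2, -0.5, 0.2]
grip_width: 0.0856
```

Request:
{"name": "play_rows", "arguments": {
  "plan": [
    [15.7,-4.2,21.4,0,0,0,-1],
    [15.7,-4.2,21.4,0,0,0,-1],
    [15.7,-4.2,21.4,0,0,0,-1],
    [15.7,-4.2,21.4,0,0,0,-1],
    [15.7,-4.2,21.4,0,0,0,-1],
    [15.7,-4.2,21.4,0,0,0,-1],
    [15.7,-4.2,20,0,0,0,-1],
    [0,0,0,0,0,0,-1],
    [0,0,0,0,0,0,-1]
  ]
}}

```text
clock: 6.87
eef_pos: [0.435, 0.1318, 0.0805]
tool_rot: [0.74, 0.621, -0.198, 0.165]
ft_force: [0.1, -0.5, 0.1]
grip_width: 0.0855
```

Run:
```python
from seq import *
st()
R=tool(80,30); g=np.array([.439,.158,.0615]); X=R.as_matrix()[:,0]; Z=np.array([0,0,1])
run([("d",g,R,5)])
```

```text
t 6.87 tcp [0.435  0.1318 0.0805] grasp [0.4321 0.1155 0.09  ] x [ 0.1496  0.8541 -0.4982] y [ 0.9849 -0.1732 -0.0011] F [ 0.1463 -0.4714  0.1237] w 0.0855090063025146 j [-0.3162  0.5115 -0.5647  0.7373  1.0319  1.2912]
d 5 x [11.9, -0.1, 0.7] [-0.0001, -0.0004, 0.0002] |lim 11.9 mm 0.03 deg; mid [0.4382 0.1514 0.0675] end [0.4431 0.1809 0.0478] minz 0.048
   ik err 0.0000 margin 0.284 vel 2.02 j [-0.19  0.86 -0.81 -0.06  1.05  1.53]
```

```bash
cat > dat.py <<'E'
D=[([1.329,.2406,.005,1.3352,0,3.1417],[.1197,.4854,.2313]),([-0.009,-0.4595,-1.0868,-0.0891,0.4116,2.9185],[.4298,.1176,.265]),([-0.3162,0.5115,-0.5647,0.7373,1.0319,1.2912],[.435,.1318,.0805])]
E
python3 - <<'E'
from kin import *
from dat import D
print([fk(j)[0]-p for j,p in D])
r=fit(D); print(r.x,r.fun)
# with extra offsets: elbow perpendicular offset, wrist offset
def fk2(j,q):
    r0,h,L1,L2,Lt,e,w=q; a=j[1]-j[2];b=a+j[3]
    R=Ro.from_euler('z',j[0])*Ro.from_euler('y',b)*Ro.from_euler('z',j[4])
    rr=r0+L1*np.sin(j[1])+e*np.cos(j[1])+L2*np.cos(a)+w*np.cos(b); z=h+L1*np.cos(j[1])-e*np.sin(j[1])-L2*np.sin(a)-w*np.sin(b)
    return np.array([rr*np.cos(j[0]),rr*np.sin(j[0]),z])+R.as_matrix()[:,0]*Lt
from scipy.optimize import least_squares
r=least_squares(lambda q:np.r_[np.concatenate([fk2(j,q)-p for j,p in D]),1e-3*(q-[.0,.3,.3,.3,.2,0,.1])],[0,.3,.3,.3,.2,0,.1]);print(r.x,r.fun)
E
```

```text
[array([-0.0002, -0.001 ,  0.0004]), array([-0.0006,  0.0002,  0.0009]), array([ 0.0465, -0.0148,  0.0861])]
[0.0304 0.2729 0.3809 0.3969 0.3102] [ 0.0017  0.007   0.0087 -0.0018  0.0026 -0.0294 -0.0034  0.0071  0.0207]
[ 0.0101  0.2218  0.604   0.4032  0.3036 -0.0475  0.1907] [ 0.      0.     -0.     -0.     -0.      0.     -0.      0.      0.
  0.     -0.0001  0.0003  0.0001  0.0001 -0.      0.0001]
```

Request:
{"name": "play_rows", "arguments": {
  "plan": [
    [12,0,0.7,0,0,0,-1],
    [12,0,0.7,0,0,0,-1],
    [12,0,0.7,0,0,0,-1],
    [12,0,0.7,0,0,0,-1],
    [12,0,0.7,0,0,0,-1],
    [0,0,0,0,0,0,-1],
    [0,0,0,0,0,0,-1]
  ]
}}

```text
clock: 7.45
eef_pos: [0.4458, 0.1805, 0.049]
tool_rot: [0.74, 0.621, -0.196, 0.168]
ft_force: [-0.1, -0.1, 0.4]
grip_width: 0.0858
```

Run:
```python
from seq import *
st()
p=camera("wrist");cv2.imwrite("pics/w2.png",p["frame"][:,:,::-1])
```

```text
t 7.45 tcp [0.4458 0.1805 0.049 ] grasp [0.4429 0.1642 0.0585] x [ 0.1518  0.8533 -0.4988] y [ 0.985  -0.1726  0.0045] F [-0.1048 -0.1198  0.4215] w 0.08580998621794694 j [-0.194   0.5479 -0.6401  0.414   1.0483  1.5296]
```

View pics/w2.png

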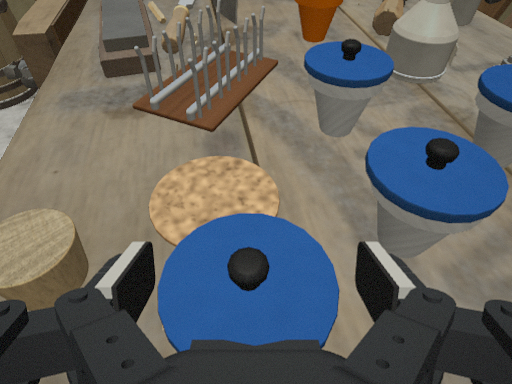

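The lid at (248,285) lies between the pads, so I'm closing on it.

Request:
{"name": "play_rows", "arguments": {
  "plan": [
    [0,0,0,0,0,0,1],
    [0,0,0,0,0,0,1],
    [0,0,0,0,0,0,1],
    [0,0,0,0,0,0,1],
    [0,0,0,0,0,0,1],
    [0,0,0,0,0,0,1],
    [0,0,0,0,0,0,1],
    [0,0,0,0,0,0,1],
    [-10,0,-17,0,0,0,1],
    [-10,0,-17,0,0,0,1],
    [-10,0,-17,0,0,0,1],
    [-10,0,-17,0,0,0,1],
    [-10,0,-17,0,0,0,1],
    [-10,0,-17,0,0,0,1],
    [0,0,0,0,0,0,1],
    [0,0,0,0,0,0,1]
  ]
}}

```text
clock: 8.83
eef_pos: [0.4455, 0.1787, 0.1663]
tool_rot: [0.74, 0.62, -0.197, 0.168]
ft_force: [0.6, -0.5, -0.3]
grip_width: 0.0654
```

Run:
```python
from seq import *
st()
p=camera("wrist");cv2.imwrite("pics/w3.png",p["frame"][:,:,::-1])
b=max(blobs(blue(p),2000),key=lambda m:m[250:].sum()); P=cloud(p,b); v,u=np.nonzero(b); print(len(u),u.min(),u.max(),v.min(),v.max())
P=P[::5];c=P.mean(0);U,S,V=np.linalg.svd(P-c,full_matrices=False); print("mean",c,"normal",V[2],S)
R=Ro.from_quat(get_obs()["tool_rot"]); n=V[2]*np.sign(V[2][2]); print("normal in tool",R.inv().apply(n),"exp",R.inv().apply([0,0,1]))
bays()
```

```text
t 8.83 tcp [0.4455 0.1787 0.1663] grasp [0.4426 0.1625 0.1758] x [ 0.1533  0.8523 -0.5   ] y [ 0.9847 -0.1741  0.0051] F [ 0.5551 -0.5335 -0.2995] w 0.0654413919005328 j [-0.1979  0.3071 -0.5533  0.745   1.0468  1.525 ]
18589 165 344 209 345
mean [0.4413 0.1541 0.1835] normal [-0.0491 -0.0294 -0.9984] [1.0784 0.9262 0.139 ]
normal in tool [-0.4666  0.0462 -0.8832] exp [-0.5     0.0029 -0.866 ]
top rack [([0.4213, 0.4089], 0.86), ([0.4355, 0.4196], 0.44)]
top bays [[0.4331 0.4222 0.0436 0.92  ]
 [0.4531 0.4501 0.049  0.71  ]
 [0.4074 0.3947 0.0423 0.69  ]
 [0.3942 0.3648 0.0459 0.57  ]
 [0.4416 0.1582 0.1781 0.15  ]]
scene rack [([0.4187, 0.4076], 0.96), ([0.6586, 0.4311], 0.67)]
scene bays [[0.4533 0.4528 0.0406 0.97  ]
 [0.4089 0.3885 0.0415 0.85  ]
 [0.3917 0.3622 0.0446 0.7   ]
 [0.4325 0.4242 0.0424 0.59  ]]
```

```bash
cat >> dat.py <<'E'
D+=[([-.194,.5479,-.6401,.414,1.0483,1.5296],[.4458,.1805,.049]),([-.1979,.3071,-.5533,.745,1.0468,1.525],[.4455,.1787,.1663])]
E
cat >> h.py <<'E'
def rackfit(p,c=(.42,.408),ratio=1.4):
    f=p["frame"].astype(float); X=allcloud(p)
    m=(np.hypot(X[...,0]-c[0],X[...,1]-c[1])<.12)&(f[...,0]>f[...,1]*ratio)&(X[...,2]<.03)&(f[...,0]<190)
    m=cv2.morphologyEx(m.astype(np.uint8),cv2.MORPH_CLOSE,np.ones((7,7),np.uint8))
    b=blobs(m,150)
    if not b: return None
    b=max(b,key=lambda q:q.sum()); v,u=np.nonzero(b); W=onplane(p,np.c_[u,v],.006)[:,:2]
    return cv2.minAreaRect((W*1000).astype(np.float32)),b.sum()
E
python3 - <<'E'
from seq import *
for n in ["top","scene","wrist"]:
    p=camera(n)
    for r in (1.35,1.5,1.65): print(n,r,rackfit(p,ratio=r))
    if n=="wrist": print([(np.round(r["centre"],3),round(r["confidence"],2)) for r in pinpoint("bay0",p)],[(np.round(r["centre"],3),round(r["confidence"],2)) for r in pinpoint("rack",p)])
    X=allcloud(p); m=(np.hypot(X[...,0]-.42,X[...,1]-.408)<.085)&(p["depth"]>0)
    # points above bench in rack frame
    P=X[m&(X[...,2]>.035)&(X[...,2]<.075)]; print(n,len(P),P.mean(0) if len(P) else "")
    np.save(f"rk_{n}.npy",P)
from dat import D
from scipy.optimize import least_squares
def fk2(j,q):
    r0,h,L1,L2,Lt,e,w=q; a=j[1]-j[2];b=a+j[3]
    R=Ro.from_euler('z',j[0])*Ro.from_euler('y',b)*Ro.from_euler('z',j[4])
    rr=r0+L1*np.sin(j[1])+e*np.cos(j[1])+L2*np.cos(a)+w*np.cos(b); z=h+L1*np.cos(j[1])-e*np.sin(j[1])-L2*np.sin(a)-w*np.sin(b)
    return np.array([rr*np.cos(j[0]),rr*np.sin(j[0]),z])+R.as_matrix()[:,0]*Lt
r=least_squares(lambda q:np.r_[np.concatenate([fk2(j,q)-p for j,p in D]),1e-4*(q-[.0,.3,.3,.3,.2,0,.1])],[0,.3,.3,.3,.2,0,.1]);print(r.x,np.abs(r.fun).max())
E
```

```text
top 1.35 (((421.8323669433594, 406.59466552734375), (147.30552673339844, 88.9356689453125), 54.09941482543945), np.int64(1815))
top 1.5 None
top 1.65 None
top 93 [0.4252 0.4111 0.0539]
scene 1.35 (((420.6448669433594, 408.2007751464844), (149.28094482421875, 91.87718963623047), 53.88362503051758), np.int64(2118))
scene 1.5 (((420.734375, 409.4255065917969), (147.21908569335938, 89.34319305419922), 54.18821716308594), np.int64(2018))
scene 1.65 None
scene 336 [0.4205 0.4098 0.0502]
wrist 1.35 (((422.0924987792969, 405.4416198730469), (151.10870361328125, 89.8447494506836), 53.45100784301758), np.int64(4580))
wrist 1.5 (((421.4798889160156, 404.696533203125), (148.81936645507812, 89.38400268554688), 54.1058464050293), np.int64(3697))
wrist 1.65 None
[(array([0.433, 0.425, 0.046]), 0.8), (array([0.41 , 0.394, 0.045]), 0.75), (array([0.386, 0.359, 0.038]), 0.69), (array([0.451, 0.451, 0.046]), 0.61), (array([0.543, 0.202, 0.062]), 0.51), (array([0.655, 0.273, 0.032]), 0.43)] [(array([ 0.422,  0.407, -0.003]), 0.88), (array([0.386, 0.355, 0.045]), 0.19)]
wrist 1139 [0.4194 0.4025 0.05  ]
[ 0.003   0.2426  0.5097  0.394   0.3034 -0.0047  0.1136] 0.0029524923818288196
```

```bash
python3 - <<'E'
s=open('kin.py').read()
a=s.index("PR=");b=s.index("def fit")
s=s[:a]+'''PR=[.003,.2426,.5097,.394,.3034,-.0047,.1136]
def fk(j,q=None):
    r0,h,L1,L2,Lt,e,w=PR if q is None else q; a=j[1]-j[2];b=a+j[3]
    R=Ro.from_euler('z',j[0])*Ro.from_euler('y',b)*Ro.from_euler('z',j[4])*Ro.from_euler('x',j[5])
    rr=r0+L1*np.sin(j[1])+e*np.cos(j[1])+L2*np.cos(a)+w*np.cos(b); z=h+L1*np.cos(j[1])-e*np.sin(j[1])-L2*np.sin(a)-w*np.sin(b)
    return np.array([rr*np.cos(j[0]),rr*np.sin(j[0]),z])+R.as_matrix()[:,0]*Lt,R
'''+s[b:]
s+='''
RK=np.array([.4218,.4062]);RH=54.0
def bay(i,z=.044):
    a=np.radians(RH); return np.array([*(RK+.038*(i-1.5)*np.array([np.cos(a),np.sin(a)])),z])
'''
open('kin.py','w').write(s)
E
python3 - <<'E'
from seq import *
from dat import D
print([np.round(fk(j)[0]-p,4) for j,p in D])
for i in range(4):
    for al in (10,20,30):
      for hd in (RH,RH+180):
        R=tool(hd,90+al,-1); X=R.as_matrix()[:,0]
        a,e=ik(bay(i)+.0264*X,R,seeds=[[.75,.5,-.5,1.2,0,f] for f in (2.9,0)]); u,e2=ik(bay(i)+.0264*X+[0,0,.1],R,seeds=[list(a)])
        print(i,al,hd,np.round(a,2),round(e,3),np.round(u,2),round(e2,3))
R=tool(RH,120,-1); c=now()
run([("p",[.42,.22,.20],tool(80,95),10),("q",bay(0)+[0,0,.11],R,12),("r",bay(0)+[0,0,.03],R,4),("s",bay(0)+[0,0,.002],R,5)],.0264)
E
```

```text
[array([ 0.0007,  0.003 , -0.0015]), array([-0.0007, -0.0001,  0.0003]), array([-0.0017,  0.0004,  0.0007]), array([ 0.0007, -0.0003,  0.0008]), array([-0.0013,  0.0001, -0.0004])]
0 10 54.0 [ 0.76  0.59 -0.06  1.09 -0.03  2.97] 0.0 [ 0.76  0.49  0.06  1.31 -0.03  2.97] 0.0
0 10 234.0 [ 0.73  0.39 -0.42  0.58  0.04 -0.21] 0.0 [ 0.73  0.26 -0.3   0.84  0.04 -0.21] 0.0
0 20 54.0 [ 0.78  0.72  0.13  1.33 -0.06  2.99] 0.0 [ 0.78  0.62  0.24  1.53 -0.06  2.99] 0.0
0 20 234.0 [ 0.71  0.33 -0.6   0.3   0.08 -0.22] 0.0 [ 0.71  0.17 -0.47  0.59  0.08 -0.22] 0.0
0 30 54.0 [ 0.79  0.85  0.32  1.56 -0.08  3.01] 0.0 [ 0.79  0.76  0.42  1.75 -0.08  3.01] 0.0
0 30 234.0 [ 0.68  0.31 -0.77 -0.01  0.13 -0.23] 0.0 [ 0.68  0.1  -0.64  0.32  0.13 -0.23] 0.0
1 10 54.0 [ 0.77  0.65  0.05  1.14 -0.03  2.98] 0.0 [ 0.77  0.56  0.17  1.36 -0.03  2.98] 0.0
1 10 234.0 [ 0.74  0.45 -0.33  0.62  0.03 -0.2 ] 0.0 [ 0.74  0.32 -0.21  0.87  0.03 -0.2 ] 0.0
1 20 54.0 [ 0.79  0.78  0.25  1.39 -0.05  3.  ] 0.0 [ 0.79  0.69  0.37  1.59 -0.05  3.  ] 0.0
1 20 234.0 [ 0.72  0.38 -0.51  0.34  0.07 -0.21] 0.0 [ 0.72  0.23 -0.
[... 1506 characters left out ...]
argin 0.506 vel 0.46 j [ 0.52  0.26 -0.12  1.24 -0.07  2.27]
q 12 x [1.0, -7.0, -9.8] [0.0364, -0.0357, -0.0115] |lim 12.1 mm 2.99 deg; mid [0.3935 0.2839 0.1579] end [0.3807 0.3496 0.1305] minz 0.131
   ik err 0.0000 margin 0.132 vel 0.28 j [ 0.79  0.76  0.43  1.77 -0.08  3.01]
r 4 x [17.2, -0.0, -9.9] [-0.0001, 0.0, 0.0001] |lim 19.8 mm 0.01 deg; mid [0.3807 0.3496 0.0908] end [0.3806 0.3495 0.0511] minz 0.051
   ik err 0.0000 margin 0.132 vel 0.15 j [ 0.79  0.82  0.34  1.61 -0.08  3.01]
s 5 x [4.9, -0.0, -2.8] [0.0, 0.0, 0.0] |lim 5.6 mm 0.00 deg; mid [0.3806 0.3495 0.0398] end [0.3806 0.3494 0.0229] minz 0.023
   ik err 0.0000 margin 0.132 vel 0.04 j [ 0.79  0.85  0.32  1.56 -0.08  3.01]
```

Request:
{"name": "play_rows", "arguments": {
  "plan": [
    [1.1,-3.2,-3.5,0,-0.1136,0,1],
    [1.1,-3.2,-3.5,0,-0.1136,0,1],
    [1.1,-3.2,-3.5,0,-0.1136,0,1],
    [1.1,-3.2,-3.5,0,-0.1136,0,1],
    [1.1,-3.2,-3.5,0,-0.1136,0,1],
    [1.1,-3.2,-3.5,0,-0.1136,0,1],
    [1.1,-3.2,-3.5,0,-0.1136,0,1],
    [1.1,-3.2,-3.5,0,-0.1136,0,1],
    [1.1,-3.2,-3.5,0,-0.1136,0,1],
    [1.1,-3.2,-3.5,0,-0.1136,0,1],
    [0,0,0,0,0,0,1]
  ]
}}

```text
clock: 10.35
eef_pos: [0.4191, 0.2224, 0.173]
tool_rot: [-0.516, -0.435, 0.564, -0.477]
ft_force: [0.6, 0.7, -0.9]
grip_width: 0.0661
```

Request:
{"name": "play_rows", "arguments": {
  "plan": [
    [1,-7,-9.8,0.0364,-0.0357,-0.0115,1],
    [1,-7,-9.8,0.0364,-0.0357,-0.0115,1],
    [1,-7,-9.8,0.0364,-0.0357,-0.0115,1],
    [1,-7,-9.8,0.0364,-0.0357,-0.0115,1],
    [1,-7,-9.8,0.0364,-0.0357,-0.0115,1],
    [1,-7,-9.8,0.0364,-0.0357,-0.0115,1],
    [1,-7,-9.8,0.0364,-0.0357,-0.0115,1],
    [1,-7,-9.8,0.0364,-0.0357,-0.0115,1],
    [1,-7,-9.8,0.0364,-0.0357,-0.0115,1],
    [1,-7,-9.8,0.0364,-0.0357,-0.0115,1],
    [1,-7,-9.8,0.0364,-0.0357,-0.0115,1],
    [1,-7,-9.8,0.0364,-0.0357,-0.0115,1],
    [0,0,0,0,0,0,1],
    [0,0,0,0,0,0,1]
  ]
}}

```text
clock: 11.52
eef_pos: [0.3808, 0.3493, 0.1288]
tool_rot: [-0.445, -0.227, 0.772, -0.393]
ft_force: [-0.3, -0.4, -0.6]
grip_width: 0.0657
```

Run:
```python
from seq import *
st()
p=camera("scene");cv2.imwrite("pics/s1.png",cv2.resize(p["frame"][190:340,130:330,::-1],None,fx=3.5,fy=3.5))
for n in("top","wrist"):
    q=camera(n); print(rackfit(q))
b=[m for m in blobs(blue(p),60) if cloud(p,m)[:,2].mean()>.09]
for m in b:
    P=cloud(p,m);c=P.mean(0);V=np.linalg.svd(P-c,full_matrices=False)[2];print("held lid",len(P),c,V[2],"heading",np.degrees(np.arctan2(V[2][1],V[2][0])))
R=tool(RH,120,-1)
run([("r",bay(0)+[0,0,.045],R,4),("s",bay(0)+[0,0,.0015],R,6)],.0264)
```

```text
t 11.52 tcp [0.3808 0.3493 0.1288] grasp [0.3864 0.357  0.1453] x [-0.2939 -0.4054 -0.8656] y [ 0.8089 -0.5879  0.0007] F [-0.2903 -0.3967 -0.6135] w 0.06567106146270121 j [ 0.7879  0.7683  0.4474  1.7691 -0.0777  3.0081]
None
(((398.7414855957031, 376.2535095214844), (70.79449462890625, 32.438133239746094), 53.94685745239258), np.int64(5426))
r 4 x [14.1, -0.2, -8.1] [-0.0005, -0.0006, -0.0003] |lim 16.3 mm 0.05 deg; mid [0.3809 0.3492 0.0988] end [0.3805 0.3494 0.0663] minz 0.066
   ik err 0.0000 margin 0.132 vel 0.14 j [ 0.79  0.81  0.36  1.64 -0.08  3.01]
s 6 x [6.3, -0.0, -3.6] [-0.0, -0.0, 0.0] |lim 7.3 mm 0.00 deg; mid [0.3805 0.3493 0.0445] end [0.3804 0.3492 0.0227] minz 0.023
   ik err 0.0000 margin 0.133 vel 0.05 j [ 0.79  0.85  0.32  1.56 -0.08  3.01]
```

View pics/s1.png

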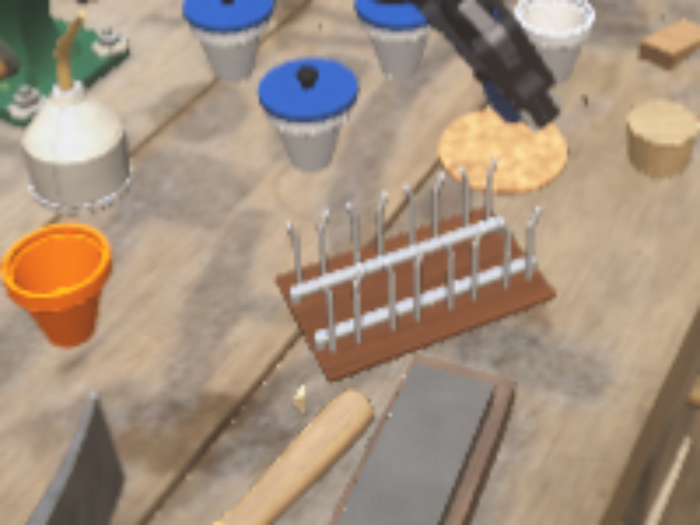

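The gripper is above the near end of the rack, at (545,110) in the crop, holding the lid nearly edge-on to this camera. The rack is intact, so I'm lowering.

Request:
{"name": "play_rows", "arguments": {
  "plan": [
    [14.1,-0.2,-8.1,0,0,0,1],
    [14.1,-0.2,-8.1,0,0,0,1],
    [14.1,-0.2,-8.1,0,0,0,1],
    [14.1,-0.2,-8.1,0,0,0,1],
    [3,0,-1.7,0,0,0,1],
    [3,0,-1.7,0,0,0,1],
    [3,0,-1.7,0,0,0,1],
    [3,0,-1.7,0,0,0,1],
    [0,0,0,0,0,0,1]
  ]
}}

```text
clock: 12.42
eef_pos: [0.3805, 0.3499, 0.052]
tool_rot: [-0.447, -0.226, 0.771, -0.393]
ft_force: [-0.1, -0.0, -0.9]
grip_width: 0.0656
```

Run:
```python
from seq import *
st()
p=camera("wrist");cv2.imwrite("pics/w4.png",p["frame"][:,:,::-1])
R=tool(RH,120,-1)
run([("s",bay(0)+[0,0,.001],R,6)],.0264)
```

```text
t 12.42 tcp [0.3805 0.3499 0.052 ] grasp [0.3861 0.3576 0.0685] x [-0.2917 -0.404  -0.867 ] y [ 0.8086 -0.5884  0.0022] F [-0.129  -0.0247 -0.9243] w 0.06558310465084313 j [ 0.7891  0.8288  0.357   1.6153 -0.0777  3.0101]
s 6 x [4.4, 0.1, -2.4] [-0.0003, -0.0003, -0.0003] |lim 5.0 mm 0.03 deg; mid [0.3805 0.3495 0.0371] end [0.3806 0.349  0.0221] minz 0.022
   ik err 0.0000 margin 0.130 vel 0.08 j [ 0.79  0.85  0.32  1.56 -0.08  3.01]
```

View pics/w4.png

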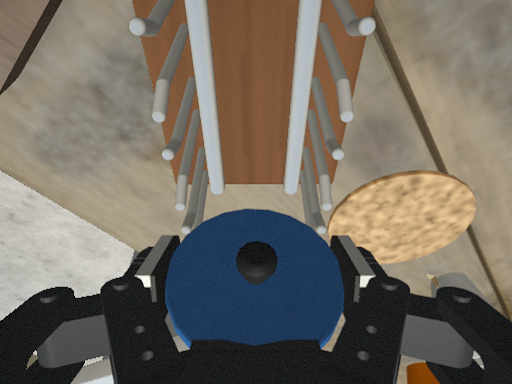

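The lid at (255,270) is held over the robot end of the rack, with tine tips down the left at (138,27), (160,115), (167,155), (182,205), (187,230). I'll project the rack model into this view to confirm the bay before going lower.

```bash
cat >> kin.py <<'E'
def proj(p,P):
    P=np.atleast_2d(P); T=p["camera_from_world"]; c=P@T[:3,:3].T+T[:3,3]; c=np.c_[c[:,0],-c[:,1],-c[:,2]]
    K=np.array([[p["fx"],0,p["cx"]],[0,p["fy"],p["cy"]],[0,0,1]])
    return cv2.projectPoints(c,np.zeros(3),np.zeros(3),K,np.array(p["distortion"]))[0].reshape(-1,2)
def rackpts(xs,ys,z):
    a=np.radians(RH);u=np.array([np.cos(a),np.sin(a)]);v=np.array([-u[1],u[0]])
    return np.array([[*(RK+x*u+y*v),z] for x in xs for y in ys])
E
python3 - <<'E'
from seq import *
p=camera("wrist"); im=p["frame"][:,:,::-1].copy()
for i in range(4):
    for s in(-8,8):
        x=(i-1.5)*.038+s/1000
        a=proj(p,rackpts([x],[.0265,-.0265],.05));b=proj(p,rackpts([x],[.0265,-.0265],.01))
        print(i,s,np.round(a).tolist())
        for q,w in zip(a,b): 
            if abs(q).max()<2000: cv2.line(im,tuple(int(t) for t in q),tuple(int(t) for t in w),[(0,0,255),(0,255,0),(255,0,255),(0,255,255)][i],1)
cv2.imwrite("pics/w5.png",im[:300])
E
```

```text
0 -8 [[198.0, 238.0], [314.0, 238.0]]
0 8 [[193.0, 215.0], [318.0, 215.0]]
1 -8 [[185.0, 177.0], [326.0, 177.0]]
1 8 [[178.0, 143.0], [333.0, 143.0]]
2 -8 [[166.0, 84.0], [345.0, 84.0]]
2 8 [[155.0, 28.0], [357.0, 27.0]]
3 -8 [[133.0, -78.0], [378.0, -79.0]]
3 8 [[110.0, -189.0], [401.0, -190.0]]
```

View pics/w5.png

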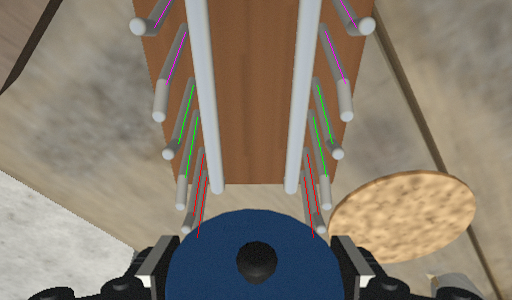

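The model lines fall on the tines, and bay 0 (red) straddles the lid. Lowering the rest of the way.

Request:
{"name": "play_rows", "arguments": {
  "plan": [
    [4.4,0.1,-2.4,0,0,0,1],
    [4.4,0.1,-2.4,0,0,0,1],
    [4.4,0.1,-2.4,0,0,0,1],
    [4.4,0.1,-2.4,0,0,0,1],
    [4.4,0.1,-2.4,0,0,0,1],
    [4,0.1,-2.2,0,0,0,1],
    [0,0,0,0,0,0,1],
    [0,0,0,0,0,0,1]
  ]
}}

```text
clock: 13.18
eef_pos: [0.3803, 0.3488, 0.0218]
tool_rot: [-0.446, -0.226, 0.771, -0.393]
ft_force: [-0.2, 0.1, -0.4]
grip_width: 0.0659
```

Run:
```python
from seq import *
st()
```

```text
t 13.18 tcp [0.3803 0.3488 0.0218] grasp [0.3859 0.3565 0.0382] x [-0.2925 -0.4049 -0.8663] y [ 0.8086 -0.5883  0.002 ] F [-0.2273  0.1408 -0.4175] w 0.06586896953168521 j [ 0.7882  0.8585  0.3304  1.5604 -0.0782  3.0092]
```

Request:
{"name": "play_rows", "arguments": {
  "plan": [
    [0,0,0,0,0,0,0],
    [0,0,0,0,0,0,-1],
    [0,0,0,0,0,0,-1],
    [0,0,0,0,0,0,-1],
    [0,0,0,0,0,0,-1],
    [-13,0,7.5,0,0,0,-1],
    [-13,0,7.5,0,0,0,-1],
    [-13,0,7.5,0,0,0,-1],
    [-17.3,0,10,0,0,0,-1],
    [-17.3,0,10,0,0,0,-1],
    [-17.3,0,10,0,0,0,-1],
    [-17.3,0,10,0,0,0,-1],
    [-17.3,0,10,0,0,0,-1],
    [0,0,0,0,0,0,-1]
  ]
}}

```text
clock: 14.35
eef_pos: [0.3812, 0.35, 0.1711]
tool_rot: [-0.449, -0.227, 0.77, -0.393]
ft_force: [-0.3, -0.4, 0.7]
grip_width: 0.0852
```

```bash
cat >> kin.py <<'E'
def lidfit():
    """blue discs from top and scene: mean, normal, z range"""
    for n in ("top","scene"):
        p=camera(n)
        for m in blobs(blue(p),40):
            P=cloud(p,m); 
            if len(P)<20: continue
            c=P.mean(0)
            print(n,len(P),"mean",np.round(c,4),"z",np.round(np.percentile(P[:,2],[2,98]),3),"x",np.round(np.percentile(P[:,0],[2,98]),3),"y",np.round(np.percentile(P[:,1],[2,98]),3))
E
python3 - <<'E'
from seq import *
st(); lidfit(); print("bay0",bay(0))
p=camera("scene");print(rackfit(p)); p2=camera("top");print(rackfit(p2))
X=tool(66,30).as_matrix()[:,0];g=np.array([.5435,.2055,.0615]);R=tool(66,30)
c=now()
run([("a",[.46,.18,.25],R,16),("b",g-.07*X,R,8),("d",g,R,6)],.0264)
E
```

```text
t 14.35 tcp [0.3812 0.35   0.1711] grasp [0.3867 0.3576 0.1876] x [-0.288  -0.4006 -0.8698] y [ 0.8086 -0.5883  0.0032] F [-0.3043 -0.4018  0.6516] w 0.08523257018359312 j [ 0.7886  0.7374  0.505   1.849  -0.0782  3.0096]
top 447 mean [0.6548 0.2682 0.0647] z [0.06 0.07] x [0.626 0.684] y [0.239 0.298]
top 476 mean [0.5434 0.2059 0.0647] z [0.06 0.07] x [0.514 0.573] y [0.177 0.235]
top 472 mean [0.5446 0.3299 0.0649] z [0.06  0.069] x [0.516 0.574] y [0.301 0.36 ]
scene 279 mean [0.5413 0.2096 0.0663] z [0.062 0.076] x [0.513 0.572] y [0.175 0.238]
scene 279 mean [0.6523 0.2732 0.0662] z [0.062 0.073] x [0.624 0.685] y [0.24  0.301]
scene 363 mean [0.5423 0.3345 0.0661] z [0.062 0.068] x [0.514 0.574] y [0.302 0.362]
scene 77 mean [0.3747 0.3705 0.0685] z [0.048 0.08 ] x [0.361 0.398] y [0.353 0.382]
bay0 [0.3883 0.3601 0.044 ]
(((420.5816650390625, 408.358642578125), (149.12200927734375, 90.4903335571289), 54.117523193359375), np.int64(1976))
None
a 16 x [-6.3, 9.3, 4.5] [-0.0141, 0.0978, -0.0039] |lim 12.1 mm 5.67 deg; mid [0.4289 0.2852 0.2189] end [0.4699 0.2003 0.237 ] minz 0.166
   ik err 0.0000 margin 0.172 vel 0.44 j [-0.11  0.04 -0.69  0.36  0.97  2.14]
b 8 x [9.3, 8.1, 16.8] [0.0001, 0.0, 0.0001] |lim 20.8 mm 0.01 deg; mid [0.4989 0.1859 0.1602] end [0.5279 0.1714 0.0834] minz 0.083
   ik err 0.0000 margin 0.370 vel 0.23 j [-0.16  0.46 -0.71 -0.01  0.99  2.06]
d 6 x [11.6, 0.1, 0.0] [-0.0001, 0.0, -0.0001] |lim 11.6 mm 0.01 deg; mid [0.5405 0.1988 0.066 ] end [0.553  0.2262 0.0486] minz 0.049
   ik err 0.0000 margin 0.371 vel 0.20 j [-0.03  0.57 -0.72 -0.3   0.93  2.26]
```

Request:
{"name": "play_rows", "arguments": {
  "plan": [
    [-6.3,9.3,4.5,-0.0141,0.0978,-0.0039,-1],
    [-6.3,9.3,4.5,-0.0141,0.0978,-0.0039,-1],
    [-6.3,9.3,4.5,-0.0141,0.0978,-0.0039,-1],
    [-6.3,9.3,4.5,-0.0141,0.0978,-0.0039,-1],
    [-6.3,9.3,4.5,-0.0141,0.0978,-0.0039,-1],
    [-6.3,9.3,4.5,-0.0141,0.0978,-0.0039,-1],
    [-6.3,9.3,4.5,-0.0141,0.0978,-0.0039,-1],
    [-6.3,9.3,4.5,-0.0141,0.0978,-0.0039,-1],
    [-6.3,9.3,4.5,-0.0141,0.0978,-0.0039,-1],
    [-6.3,9.3,4.5,-0.0141,0.0978,-0.0039,-1],
    [-6.3,9.3,4.5,-0.0141,0.0978,-0.0039,-1],
    [-6.3,9.3,4.5,-0.0141,0.0978,-0.0039,-1],
    [-6.3,9.3,4.5,-0.0141,0.0978,-0.0039,-1],
    [-6.3,9.3,4.5,-0.0141,0.0978,-0.0039,-1],
    [-6.3,9.3,4.5,-0.0141,0.0978,-0.0039,-1],
    [-6.3,9.3,4.5,-0.0141,0.0978,-0.0039,-1],
    [0,0,0,0,0,0,-1]
  ]
}}

```text
clock: 15.97
eef_pos: [0.4684, 0.1977, 0.2331]
tool_rot: [0.811, 0.525, -0.22, 0.137]
ft_force: [-0.6, 0.3, -1.6]
grip_width: 0.0853
```

Request:
{"name": "play_rows", "arguments": {
  "plan": [
    [9.3,8.1,16.8,0,0,0,-1],
    [9.3,8.1,16.8,0,0,0,-1],
    [9.3,8.1,16.8,0,0,0,-1],
    [9.3,8.1,16.8,0,0,0,-1],
    [9.3,8.1,16.8,0,0,0,-1],
    [9.3,8.1,16.8,0,0,0,-1],
    [9.3,8.1,16.8,0,0,0,-1],
    [9.3,8.1,16.8,0,0,0,-1],
    [0,0,0,0,0,0,-1],
    [0,0,0,0,0,0,-1]
  ]
}}

```text
clock: 16.8
eef_pos: [0.5274, 0.1726, 0.0831]
tool_rot: [0.809, 0.527, -0.218, 0.14]
ft_force: [0.1, -0.2, 0.2]
grip_width: 0.0856
```

Run:
```python
from seq import *
st()
R=tool(66,30);X=R.as_matrix()[:,0];g=np.array([.5436,.2057,.0615])
run([("d",g,R,6)],.0264)
p=camera("scene");cv2.imwrite("pics/s2.png",cv2.resize(p["frame"][150:330,130:370,::-1],None,fx=3,fy=3))
```

```text
t 16.8 tcp [0.5274 0.1726 0.0831] grasp [0.5208 0.1576 0.0926] x [ 0.3493  0.7922 -0.5004] y [ 0.9142 -0.4052 -0.0034] F [ 0.1381 -0.2296  0.1788] w 0.08561029291692293 j [-0.1596  0.4621 -0.6906  0.0056  0.9929  2.0562]
d 6 x [11.5, 0.2, 0.0] [-0.0004, 0.0001, 0.0005] |lim 11.5 mm 0.04 deg; mid [0.54   0.1997 0.0658] end [0.5527 0.2268 0.0486] minz 0.049
   ik err 0.0000 margin 0.370 vel 0.26 j [-0.03  0.57 -0.72 -0.3   0.93  2.26]
```

View pics/s2.png

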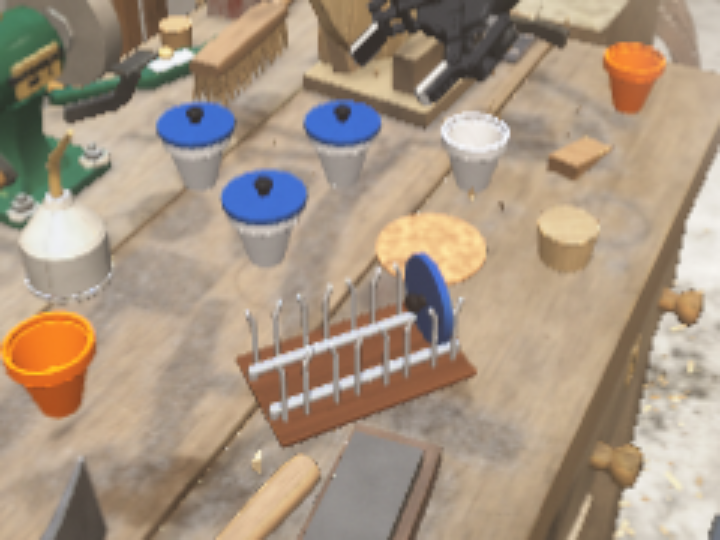

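The first lid stands in bay 0 at (430,300). The gripper is in front of lid B at (342,125).

Request:
{"name": "play_rows", "arguments": {
  "plan": [
    [11.5,0.2,0,0,0,0,-1],
    [11.5,0.2,0,0,0,0,-1],
    [11.5,0.2,0,0,0,0,-1],
    [11.5,0.2,0,0,0,0,-1],
    [11.5,0.2,0,0,0,0,-1],
    [11.5,0.2,0,0,0,0,-1],
    [0,0,0,0,0,0,-1],
    [0,0,0,0,0,0,-1]
  ]
}}

```text
clock: 17.52
eef_pos: [0.5534, 0.2267, 0.051]
tool_rot: [0.81, 0.527, -0.216, 0.141]
ft_force: [0.1, -0.5, 0.5]
grip_width: 0.0852
```

Request:
{"name": "play_rows", "arguments": {
  "plan": [
    [0,0,0,0,0,0,1],
    [0,0,0,0,0,0,1],
    [0,0,0,0,0,0,1],
    [0,0,0,0,0,0,1],
    [0,0,0,0,0,0,1],
    [0,0,0,0,0,0,1],
    [0,0,0,0,0,0,1],
    [0,0,0,0,0,0,1],
    [-10,0,-17,0,0,0,1],
    [-10,0,-17,0,0,0,1],
    [-10,0,-17,0,0,0,1],
    [-10,0,-17,0,0,0,1],
    [-10,0,-17,0,0,0,1],
    [-10,0,-17,0,0,0,1],
    [0,0,0,0,0,0,1]
  ]
}}

```text
clock: 18.77
eef_pos: [0.5553, 0.2244, 0.1725]
tool_rot: [0.811, 0.526, -0.214, 0.143]
ft_force: [0.2, -0.8, 0.4]
grip_width: 0.0657
```

Run:
```python
from seq import *
st()
p=camera("wrist");print(rackfit(p)); p=camera("top");print(rackfit(p))
for n in("wrist","scene"):
    print(n,[np.round(r["centre"],4) for r in pinpoint("lid0_c",camera(n))])
R=tool(RH,120,-1); b=bay(1)
run([("p",[.50,.27,.20],tool(66,95),10),("q",b+[0,0,.11],R,12),("r",b+[0,0,.035],R,5),("s",b+[0,0,.001],R,6)],.0264)
```

```text
t 18.77 tcp [0.5553 0.2244 0.1725] grasp [0.5485 0.2094 0.182 ] x [ 0.3565  0.7913 -0.4967] y [ 0.9135 -0.4068  0.0075] F [ 0.2108 -0.7705  0.3878] w 0.06567372068540814 j [-0.0352  0.2986 -0.6124  0.0757  0.933   2.2507]
(((417.34783935546875, 430.79541015625), (116.92034149169922, 53.265499114990234), 53.66481018066406), np.int64(2824))
(((421.358642578125, 407.20745849609375), (146.87210083007812, 87.33428955078125), 53.94040298461914), np.int64(1490))
wrist [array([0.5424, 0.2038, 0.1773])]
scene [array([0.5414, 0.2029, 0.1754]), array([0.4396, 0.1536, 0.0293])]
p 10 x [0.3, -6.6, -2.0] [-0.0001, -0.1134, 0.0002] |lim 6.9 mm 6.50 deg; mid [0.5253 0.2454 0.1727] end [0.4992 0.2679 0.1738] minz 0.166
   ik err 0.0000 margin 0.515 vel 0.61 j [ 0.52  0.45  0.15  1.35 -0.05  2.51]
q 12 x [2.3, -11.6, -5.1] [0.0168, -0.0362, -0.0053] |lim 12.9 mm 2.31 deg; mid [0.4491 0.3237 0.1553] end [0.4025 0.3805 0.1314] minz 0.131
   ik err 0.0000 margin 0.125 vel 0.18 j [ 0.8   0.83  0.59  1.84 -0.07  3.02]
r 5 x [13.0, 0.1, -7.5] [0.0, -0.0, 0.0] |lim 15.0 mm 0.00 deg; mid [0.4027 0.3803 0.1014] end [0.4029 0.3802 0.0563] minz 0.056
   ik err 0.0000 margin 0.125 vel 0.12 j [ 0.8   0.89  0.5   1.7  -0.07  3.01]
s 6 x [4.9, -0.0, -2.8] [0.0, -0.0, 0.0] |lim 5.6 mm 0.00 deg; mid [0.4029 0.3801 0.0394] end [0.4028 0.38   0.0225] minz 0.022
   ik err 0.0000 margin 0.125 vel 0.04 j [ 0.8   0.92  0.47  1.64 -0.07  3.01]
```

```bash
cat >> kin.py <<'E'
def held():
    """held lid's centre in tool frame from wrist depth (mm) and its normal in tool frame"""
    p=camera("wrist"); tcp,R=now(); b=max(blobs(blue(p),2000),key=lambda m:m[250:].sum()); P=R.inv().apply(cloud(p,b)-tcp)
    c=np.median(P,0)
    for _ in range(5):
        A=np.c_[P[:,:2],np.ones(len(P))]; s=np.linalg.lstsq(A,P[:,2],rcond=None)[0]; r=P[:,2]-A@s; P=P[abs(r)<max(.002,2*r.std())]
    n=np.array([s[0],s[1],-1]);n/=np.linalg.norm(n)
    # disc plane: top face; point at x=-.0254,y=0
    z=s[0]*-.0254+s[2]; q=np.array([-.0254,0,z])-n*.0035
    print("held normal(tool)",n,"mid-plane pt mm",q*1000,"rms",r.std()*1000,len(P),"y mid",1000*np.percentile(P[:,1],[1,99]).mean())
E
python3 - <<'E'
from seq import *
held()
E
```

```text
held normal(tool) [ 0.1905  0.062  -0.9797] mid-plane pt mm [-26.0669  -0.2168   6.0159] rms 8.358550761494486 19063 y mid 15.05269210964759
```

Request:
{"name": "play_rows", "arguments": {
  "plan": [
    [0.3,-6.6,-2,0,-0.1134,0,1],
    [0.3,-6.6,-2,0,-0.1134,0,1],
    [0.3,-6.6,-2,0,-0.1134,0,1],
    [0.3,-6.6,-2,0,-0.1134,0,1],
    [0.3,-6.6,-2,0,-0.1134,0,1],
    [0.3,-6.6,-2,0,-0.1134,0,1],
    [0.3,-6.6,-2,0,-0.1134,0,1],
    [0.3,-6.6,-2,0,-0.1134,0,1],
    [0.3,-6.6,-2,0,-0.1134,0,1],
    [0.3,-6.6,-2,0,-0.1134,0,1],
    [0,0,0,0,0,0,1]
  ]
}}

```text
clock: 20.03
eef_pos: [0.4995, 0.2721, 0.1718]
tool_rot: [-0.563, -0.37, 0.619, -0.403]
ft_force: [0.5, 0.8, -1.9]
grip_width: 0.0654
```

Request:
{"name": "play_rows", "arguments": {
  "plan": [
    [2.3,-11.6,-5.1,0.0168,-0.0362,-0.0053,1],
    [2.3,-11.6,-5.1,0.0168,-0.0362,-0.0053,1],
    [2.3,-11.6,-5.1,0.0168,-0.0362,-0.0053,1],
    [2.3,-11.6,-5.1,0.0168,-0.0362,-0.0053,1],
    [2.3,-11.6,-5.1,0.0168,-0.0362,-0.0053,1],
    [2.3,-11.6,-5.1,0.0168,-0.0362,-0.0053,1],
    [2.3,-11.6,-5.1,0.0168,-0.0362,-0.0053,1],
    [2.3,-11.6,-5.1,0.0168,-0.0362,-0.0053,1],
    [2.3,-11.6,-5.1,0.0168,-0.0362,-0.0053,1],
    [2.3,-11.6,-5.1,0.0168,-0.0362,-0.0053,1],
    [2.3,-11.6,-5.1,0.0168,-0.0362,-0.0053,1],
    [2.3,-11.6,-5.1,0.0168,-0.0362,-0.0053,1],
    [0,0,0,0,0,0,1],
    [0,0,0,0,0,0,1]
  ]
}}

```text
clock: 21.2
eef_pos: [0.4031, 0.3805, 0.1308]
tool_rot: [-0.445, -0.228, 0.771, -0.394]
ft_force: [1.0, -1.2, -0.7]
grip_width: 0.0657
```

Run:
```python
from seq import *
st(); held()
R=tool(RH,120,-1); b=bay(1)-R.apply([0,0,.0018])
run([("r",b+[0,0,.035],R,5),("s",b+[0,0,.001],R,6)],.0254)
```

```text
t 21.2 tcp [0.4031 0.3805 0.1308] grasp [0.4087 0.3882 0.1472] x [-0.2939 -0.4047 -0.866 ] y [ 0.8099 -0.5866 -0.0007] F [ 1.0249 -1.1683 -0.7399] w 0.06569321398906408 j [ 0.7965  0.8538  0.6191  1.8552 -0.073   3.0133]
held normal(tool) [ 0.8631  0.0054 -0.5051] mid-plane pt mm [ -28.4207   -0.0188 -175.7028] rms 0.9216757118775181 2786 y mid 127.49358563174442
r 5 x [13.0, -0.1, -7.9] [0.0001, -0.0003, -0.0] |lim 15.2 mm 0.02 deg; mid [0.4038 0.3808 0.1015] end [0.4042 0.3818 0.0559] minz 0.056
   ik err 0.0000 margin 0.125 vel 0.18 j [ 0.8   0.89  0.51  1.7  -0.07  3.01]
s 6 x [4.9, -0.0, -2.8] [0.0, 0.0, -0.0] |lim 5.6 mm 0.00 deg; mid [0.4041 0.3818 0.039 ] end [0.4041 0.3817 0.022 ] minz 0.022
   ik err 0.0000 margin 0.125 vel 0.04 j [ 0.8   0.92  0.48  1.64 -0.07  3.01]
```

```bash
cat >> kin.py <<'E'
def held():
    p=camera("wrist"); tcp,R=now(); f=p["frame"].astype(int); m=(f[...,2]>f[...,0]*1.7)&(f[...,2]>f[...,1]*1.25)&(f[...,2]>40)
    v,u=np.mgrid[:384,:512]; m&=(u>150)&(u<360)&(v>200)&(v<350)
    P=R.inv().apply(cloud(p,m)-tcp); P=P[(abs(P[:,1])<.04)&(P[:,0]<.02)&(P[:,0]>-.07)&(abs(P[:,2])<.04)]
    for _ in range(6):
        A=np.c_[P[:,:2],np.ones(len(P))]; s=np.linalg.lstsq(A,P[:,2],rcond=None)[0]; r=P[:,2]-A@s; P=P[abs(r)<max(.0015,2*r.std())]
    n=np.array([s[0],s[1],-1]);n/=np.linalg.norm(n)
    q=np.array([-.0254,0,s[0]*-.0254+s[2]])-n*.0035
    print("held normal(tool)",n,"tilt vs -.5,-.866: %.1f deg"%np.degrees(np.arctan2(n[0],n[2])-np.arctan2(-.5,-.866)),"mid-plane pt mm",q*1000,"rms",r.std()*1000,len(P),"x max",1000*np.percentile(P[:,0],99.5),"y",1000*np.percentile(P[:,1],[.5,99.5]))
E
python3 - <<'E'
from seq import *
held()
E
```

```text
held normal(tool) [-0.4955  0.0081 -0.8686] tilt vs -.5,-.866: -0.3 deg mid-plane pt mm [-23.6657  -0.0284   0.9905] rms 0.6010048331067367 17343 x max 0.6468294964750104 y [-32.3436  31.6073]
```

Request:
{"name": "play_rows", "arguments": {
  "plan": [
    [13,-0.1,-7.9,0,0,0,1],
    [13,-0.1,-7.9,0,0,0,1],
    [13,-0.1,-7.9,0,0,0,1],
    [13,-0.1,-7.9,0,0,0,1],
    [13,-0.1,-7.9,0,0,0,1],
    [4.9,0,-2.8,0,0,0,1],
    [4.9,0,-2.8,0,0,0,1],
    [4.9,0,-2.8,0,0,0,1],
    [4.9,0,-2.8,0,0,0,1],
    [4.9,0,-2.8,0,0,0,1],
    [4.9,0,-2.8,0,0,0,1],
    [0,0,0,0,0,0,1],
    [0,0,0,0,0,0,1]
  ]
}}

```text
clock: 22.38
eef_pos: [0.4039, 0.3822, 0.0229]
tool_rot: [-0.446, -0.227, 0.771, -0.393]
ft_force: [0.6, -0.1, -0.4]
grip_width: 0.0658
```

Request:
{"name": "play_rows", "arguments": {
  "plan": [
    [0,0,0,0,0,0,0],
    [0,0,0,0,0,0,-1],
    [0,0,0,0,0,0,-1],
    [0,0,0,0,0,0,-1],
    [0,0,0,0,0,0,-1],
    [-13,0,7.5,0,0,0,-1],
    [-13,0,7.5,0,0,0,-1],
    [-13,0,7.5,0,0,0,-1],
    [-17.3,0,10,0,0,0,-1],
    [-17.3,0,10,0,0,0,-1],
    [-17.3,0,10,0,0,0,-1],
    [-17.3,0,10,0,0,0,-1],
    [-17.3,0,10,0,0,0,-1],
    [0,0,0,0,0,0,-1]
  ]
}}

```text
clock: 23.55
eef_pos: [0.4048, 0.383, 0.1725]
tool_rot: [-0.449, -0.228, 0.769, -0.393]
ft_force: [0.8, 1.0, 0.4]
grip_width: 0.0857
```

Run:
```python
from seq import *
st(); lidfit()
p=camera("scene");print(rackfit(p))
R=tool(48,30);X=R.as_matrix()[:,0];g=np.array([.5446,.3296,.0615])
run([("a",g-.09*X+[0,0,.08],R,14),("b",g-.07*X,R,5),("d",g,R,6)],.0264)
```

```text
t 23.55 tcp [0.4048 0.383  0.1725] grasp [0.4103 0.3906 0.189 ] x [-0.2883 -0.3992 -0.8704] y [ 0.8093 -0.5874  0.0013] F [0.7865 0.9658 0.3811] w 0.08567959575726582 j [ 0.7973  0.8347  0.6945  1.9407 -0.0727  3.0152]
top 446 mean [0.6549 0.2681 0.0648] z [0.06  0.069] x [0.626 0.684] y [0.239 0.298]
top 469 mean [0.5448 0.3297 0.0647] z [0.06  0.069] x [0.516 0.574] y [0.301 0.359]
scene 279 mean [0.6523 0.2733 0.0663] z [0.062 0.072] x [0.624 0.685] y [0.239 0.301]
scene 364 mean [0.5423 0.3345 0.066 ] z [0.062 0.068] x [0.514 0.574] y [0.302 0.362]
scene 76 mean [0.3748 0.3703 0.0688] z [0.048 0.08 ] x [0.361 0.397] y [0.355 0.382]
scene 85 mean [0.3977 0.4013 0.0688] z [0.046 0.079] x [0.384 0.422] y [0.385 0.413]
(((420.5816650390625, 408.358642578125), (149.12200927734375, 90.4903335571289), 54.117523193359375), np.int64(1670))
a 14 x [-0.4, 10.0, 0.5] [0.0081, 0.1119, 0.0021] |lim 10.0 mm 6.43 deg; mid [0.4578 0.3376 0.1719] end [0.5083 0.2889 0.1733] minz 0.168
   ik err 0.0000 margin 0.128 vel 1.04 j [ 0.27  0.17 -0.96 -0.53  0.48  2.84]
b 5 x [11.9, -0.0, 13.9] [-0.0002, 0.0001, 0.0] |lim 18.3 mm 0.01 deg; mid [0.5128 0.2939 0.1374] end [0.5195 0.3014 0.0834] minz 0.083
   ik err 0.0000 margin 0.075 vel 0.31 j [ 0.3   0.5  -1.01 -0.92  0.46  2.85]
d 6 x [11.7, -0.0, 0.0] [0.0, -0.0, 0.0] |lim 11.7 mm 0.00 deg; mid [0.5398 0.324  0.0658] end [0.5602 0.3466 0.0483] minz 0.048
   ik err 0.0000 margin 0.094 vel 0.11 j [ 0.37  0.64 -0.9  -0.96  0.4   2.9 ]
```

Run:
```python
from seq import *
R=tool(58,30);X=R.as_matrix()[:,0];g=np.array([.5447,.3296,.0612])
run([("a",g-.10*X+[0,0,.11],R,18),("b",g-.07*X,R,6),("d",g,R,6)],.0264)
```

```text
a 18 x [-2.9, 8.2, 1.1] [-0.0041, 0.0871, -0.0011] |lim 8.8 mm 5.00 deg; mid [0.4615 0.3353 0.1938] end [0.5112 0.276  0.2084] minz 0.168
   ik err 0.0000 margin 0.150 vel 0.65 j [ 0.14  0.11 -0.81 -0.19  0.72  2.61]
b 6 x [14.1, 0.0, 16.0] [-0.0, 0.0, -0.0001] |lim 21.3 mm 0.01 deg; mid [0.5179 0.2867 0.1457] end [0.5246 0.2974 0.0829] minz 0.083
   ik err 0.0000 margin 0.181 vel 0.32 j [ 0.19  0.48 -0.91 -0.69  0.69  2.65]
d 6 x [11.7, 0.0, -0.0] [-0.0, 0.0, -0.0] |lim 11.7 mm 0.00 deg; mid [0.5407 0.3232 0.0654] end [0.5568 0.349  0.0478] minz 0.048
   ik err 0.0000 margin 0.194 vel 0.11 j [ 0.29  0.62 -0.82 -0.79  0.61  2.73]
```

Request:
{"name": "play_rows", "arguments": {
  "plan": [
    [-2.9,8.2,1.1,-0.0041,0.0871,-0.0011,-1],
    [-2.9,8.2,1.1,-0.0041,0.0871,-0.0011,-1],
    [-2.9,8.2,1.1,-0.0041,0.0871,-0.0011,-1],
    [-2.9,8.2,1.1,-0.0041,0.0871,-0.0011,-1],
    [-2.9,8.2,1.1,-0.0041,0.0871,-0.0011,-1],
    [-2.9,8.2,1.1,-0.0041,0.0871,-0.0011,-1],
    [-2.9,8.2,1.1,-0.0041,0.0871,-0.0011,-1],
    [-2.9,8.2,1.1,-0.0041,0.0871,-0.0011,-1],
    [-2.9,8.2,1.1,-0.0041,0.0871,-0.0011,-1],
    [-2.9,8.2,1.1,-0.0041,0.0871,-0.0011,-1],
    [-2.9,8.2,1.1,-0.0041,0.0871,-0.0011,-1],
    [-2.9,8.2,1.1,-0.0041,0.0871,-0.0011,-1],
    [-2.9,8.2,1.1,-0.0041,0.0871,-0.0011,-1],
    [-2.9,8.2,1.1,-0.0041,0.0871,-0.0011,-1],
    [-2.9,8.2,1.1,-0.0041,0.0871,-0.0011,-1],
    [-2.9,8.2,1.1,-0.0041,0.0871,-0.0011,-1],
    [-2.9,8.2,1.1,-0.0041,0.0871,-0.0011,-1],
    [-2.9,8.2,1.1,-0.0041,0.0871,-0.0011,-1],
    [0,0,0,0,0,0,-1]
  ]
}}

```text
clock: 25.28
eef_pos: [0.5085, 0.2733, 0.2035]
tool_rot: [0.845, 0.467, -0.23, 0.124]
ft_force: [-0.2, 0.5, -1.1]
grip_width: 0.0858
```

Request:
{"name": "play_rows", "arguments": {
  "plan": [
    [14.1,0,16,0,0,0,-1],
    [14.1,0,16,0,0,0,-1],
    [14.1,0,16,0,0,0,-1],
    [14.1,0,16,0,0,0,-1],
    [14.1,0,16,0,0,0,-1],
    [14.1,0,16,0,0,0,-1],
    [0,0,0,0,0,0,-1],
    [0,0,0,0,0,0,-1]
  ]
}}

```text
clock: 25.95
eef_pos: [0.5233, 0.2978, 0.081]
tool_rot: [0.844, 0.469, -0.229, 0.125]
ft_force: [0.2, -0.4, 0.4]
grip_width: 0.0853
```

Run:
```python
from seq import *
st()
R=tool(58,30);X=R.as_matrix()[:,0];g=np.array([.5447,.3296,.0612])
run([("d",g,R,6)],.0264)
```

```text
t 25.95 tcp [0.5233 0.2978 0.081 ] grasp [0.5146 0.2839 0.0906] x [ 0.4556  0.7336 -0.5042] y [ 0.8484 -0.5294 -0.0036] F [ 0.1882 -0.4024  0.3506] w 0.08528527667919954 j [ 0.1928  0.4698 -0.8844 -0.6452  0.6851  2.6485]
d 6 x [11.6, 0.2, -0.4] [-0.0005, 0.0008, 0.0004] |lim 11.6 mm 0.06 deg; mid [0.54   0.3235 0.0645] end [0.5568 0.3493 0.0481] minz 0.048
   ik err 0.0000 margin 0.194 vel 0.24 j [ 0.29  0.62 -0.82 -0.79  0.61  2.73]
```

Request:
{"name": "play_rows", "arguments": {
  "plan": [
    [11.6,0.2,0,0,0,0,-1],
    [11.6,0.2,0,0,0,0,-1],
    [11.6,0.2,0,0,0,0,-1],
    [11.6,0.2,0,0,0,0,-1],
    [11.6,0.2,0,0,0,0,-1],
    [11.6,0.2,0,0,0,0,-1],
    [0,0,0,0,0,0,-1],
    [0,0,0,0,0,0,-1]
  ]
}}

```text
clock: 26.62
eef_pos: [0.5573, 0.3485, 0.0478]
tool_rot: [0.845, 0.468, -0.227, 0.126]
ft_force: [-0.5, -0.5, 0.8]
grip_width: 0.0852
```

Request:
{"name": "play_rows", "arguments": {
  "plan": [
    [0,0,0,0,0,0,1],
    [0,0,0,0,0,0,1],
    [0,0,0,0,0,0,1],
    [0,0,0,0,0,0,1],
    [0,0,0,0,0,0,1],
    [0,0,0,0,0,0,1],
    [0,0,0,0,0,0,1],
    [0,0,0,0,0,0,1],
    [-10,0,-17,0,0,0,1],
    [-10,0,-17,0,0,0,1],
    [-10,0,-17,0,0,0,1],
    [-10,0,-17,0,0,0,1],
    [-10,0,-17,0,0,0,1],
    [-10,0,-17,0,0,0,1],
    [0,0,0,0,0,0,1]
  ]
}}

```text
clock: 27.87
eef_pos: [0.5589, 0.3477, 0.172]
tool_rot: [0.846, 0.468, -0.223, 0.126]
ft_force: [1.1, -1.1, 1.1]
grip_width: 0.0653
```

Run:
```python
from seq import *
st(); held()
R=tool(RH,120,-1); b=bay(2)
run([("p",[.49,.34,.21],tool(58,95),13),("q",b+[0,0,.11],R,12),("r",b+[0,0,.035],R,5),("s",b+[0,0,.001],R,6)],.0264)
```

```text
t 27.87 tcp [0.5589 0.3477 0.172 ] grasp [0.5501 0.3337 0.1814] x [ 0.4629  0.7353 -0.495 ] y [ 0.8479 -0.5302  0.0054] F [ 1.1026 -1.1269  1.1067] w 0.0652911288604091 j [ 0.2893  0.2956 -0.7237 -0.371   0.6099  2.7261]
held normal(tool) [-0.5015  0.005  -0.8652] tilt vs -.5,-.866: 0.1 deg mid-plane pt mm [-23.6448  -0.0175  -4.4259] rms 0.6068691314212689 18254 x max -0.14013871451037135 y [-31.3261  32.5807]
p 13 x [-2.8, -4.1, 2.6] [0.0001, -0.0875, -0.0003] |lim 5.6 mm 5.01 deg; mid [0.5253 0.3411 0.1695] end [0.4891 0.3374 0.1835] minz 0.168
   ik err 0.0000 margin 0.389 vel 0.67 j [ 0.62  0.5   0.27  1.41 -0.03  2.75]
q 12 x [3.6, -7.8, -3.3] [0.0056, -0.0364, -0.0018] |lim 9.2 mm 2.11 deg; mid [0.4582 0.376  0.1588] end [0.4253 0.4109 0.1315] minz 0.131
   ik err 0.0000 margin 0.119 vel 0.19 j [ 0.8   0.93  0.78  1.94 -0.07  3.02]
r 5 x [13.1, -0.0, -7.5] [-0.0, 0.0001, 0.0001] |lim 15.1 mm 0.01 deg; mid [0.4253 0.4108 0.1013] end [0.4252 0.4107 0.056 ] minz 0.056
   ik err 0.0000 margin 0.119 vel 0.12 j [ 0.8   0.97  0.67  1.79 -0.07  3.02]
s 6 x [4.9, -0.0, -2.9] [-0.0, -0.0, 0.0] |lim 5.7 mm 0.00 deg; mid [0.4253 0.4108 0.0389] end [0.4254 0.411  0.0218] minz 0.022
   ik err 0.0000 margin 0.119 vel 0.04 j [ 0.8   1.    0.64  1.73 -0.07  3.02]
```

Request:
{"name": "play_rows", "arguments": {
  "plan": [
    [-2.8,-4.1,2.6,0,-0.0875,0,1],
    [-2.8,-4.1,2.6,0,-0.0875,0,1],
    [-2.8,-4.1,2.6,0,-0.0875,0,1],
    [-2.8,-4.1,2.6,0,-0.0875,0,1],
    [-2.8,-4.1,2.6,0,-0.0875,0,1],
    [-2.8,-4.1,2.6,0,-0.0875,0,1],
    [-2.8,-4.1,2.6,0,-0.0875,0,1],
    [-2.8,-4.1,2.6,0,-0.0875,0,1],
    [-2.8,-4.1,2.6,0,-0.0875,0,1],
    [-2.8,-4.1,2.6,0,-0.0875,0,1],
    [-2.8,-4.1,2.6,0,-0.0875,0,1],
    [-2.8,-4.1,2.6,0,-0.0875,0,1],
    [-2.8,-4.1,2.6,0,-0.0875,0,1],
    [0,0,0,0,0,0,1]
  ]
}}

```text
clock: 29.08
eef_pos: [0.4876, 0.3392, 0.1769]
tool_rot: [-0.587, -0.327, 0.648, -0.359]
ft_force: [0.4, 1.1, -1.2]
grip_width: 0.0658
```

Request:
{"name": "play_rows", "arguments": {
  "plan": [
    [3.6,-7.8,-3.3,0.0056,-0.0364,-0.0018,1],
    [3.6,-7.8,-3.3,0.0056,-0.0364,-0.0018,1],
    [3.6,-7.8,-3.3,0.0056,-0.0364,-0.0018,1],
    [3.6,-7.8,-3.3,0.0056,-0.0364,-0.0018,1],
    [3.6,-7.8,-3.3,0.0056,-0.0364,-0.0018,1],
    [3.6,-7.8,-3.3,0.0056,-0.0364,-0.0018,1],
    [3.6,-7.8,-3.3,0.0056,-0.0364,-0.0018,1],
    [3.6,-7.8,-3.3,0.0056,-0.0364,-0.0018,1],
    [3.6,-7.8,-3.3,0.0056,-0.0364,-0.0018,1],
    [3.6,-7.8,-3.3,0.0056,-0.0364,-0.0018,1],
    [3.6,-7.8,-3.3,0.0056,-0.0364,-0.0018,1],
    [3.6,-7.8,-3.3,0.0056,-0.0364,-0.0018,1],
    [0,0,0,0,0,0,1],
    [0,0,0,0,0,0,1],
    [0,0,0,0,0,0,1]
  ]
}}

```text
clock: 30.33
eef_pos: [0.4246, 0.41, 0.128]
tool_rot: [-0.444, -0.226, 0.773, -0.393]
ft_force: [-0.7, 0.2, -0.7]
grip_width: 0.0655
```

Run:
```python
from seq import *
st(); held()
R=tool(RH,120,-1); b=bay(2)-R.apply([0,0,-.0005])
run([("r",b+[0,0,.035],R,5),("s",b+[0,0,.001],R,6)],.0264)
```

```text
t 30.33 tcp [0.4246 0.41   0.128 ] grasp [0.4302 0.4177 0.1444] x [-0.296  -0.4063 -0.8645] y [ 0.8083 -0.5888 -0.    ] F [-0.7044  0.233  -0.7463] w 0.06549302857325902 j [ 0.8034  0.956   0.8152  1.9526 -0.0691  3.0223]
held normal(tool) [-0.4983  0.0075 -0.8669] tilt vs -.5,-.866: -0.1 deg mid-plane pt mm [-23.6558  -0.0262  -1.9402] rms 0.6030531490175961 18311 x max 0.955686807383317 y [-32.0363  31.7469]
r 5 x [12.5, -0.0, -7.4] [-0.0003, 0.0004, 0.0001] |lim 14.5 mm 0.03 deg; mid [0.4249 0.4102 0.0998] end [0.4252 0.4106 0.0563] minz 0.056
   ik err 0.0000 margin 0.118 vel 0.26 j [ 0.8   0.97  0.67  1.79 -0.07  3.02]
s 6 x [4.9, -0.0, -2.8] [0.0, 0.0, 0.0] |lim 5.6 mm 0.00 deg; mid [0.4251 0.4105 0.0393] end [0.4251 0.4104 0.0224] minz 0.022
   ik err 0.0000 margin 0.119 vel 0.04 j [ 0.8   1.    0.64  1.73 -0.07  3.02]
```

Request:
{"name": "play_rows", "arguments": {
  "plan": [
    [12.5,0,-7.4,0,0,0,1],
    [12.5,0,-7.4,0,0,0,1],
    [12.5,0,-7.4,0,0,0,1],
    [12.5,0,-7.4,0,0,0,1],
    [12.5,0,-7.4,0,0,0,1],
    [4.9,0,-2.8,0,0,0,1],
    [4.9,0,-2.8,0,0,0,1],
    [4.9,0,-2.8,0,0,0,1],
    [4.9,0,-2.8,0,0,0,1],
    [4.9,0,-2.8,0,0,0,1],
    [4.9,0,-2.8,0,0,0,1],
    [0,0,0,0,0,0,1],
    [0,0,0,0,0,0,1]
  ]
}}

```text
clock: 31.47
eef_pos: [0.4246, 0.411, 0.0231]
tool_rot: [-0.445, -0.226, 0.772, -0.393]
ft_force: [-0.4, 0.7, 3.9]
grip_width: 0.066
```

Request:
{"name": "play_rows", "arguments": {
  "plan": [
    [0,0,0,0,0,0,0],
    [0,0,0,0,0,0,-1],
    [0,0,0,0,0,0,-1],
    [0,0,0,0,0,0,-1],
    [0,0,0,0,0,0,-1],
    [-13,0,7.5,0,0,0,-1],
    [-13,0,7.5,0,0,0,-1],
    [-13,0,7.5,0,0,0,-1],
    [-17.3,0,10,0,0,0,-1],
    [-17.3,0,10,0,0,0,-1],
    [-17.3,0,10,0,0,0,-1],
    [-17.3,0,10,0,0,0,-1],
    [-17.3,0,10,0,0,0,-1],
    [0,0,0,0,0,0,-1]
  ]
}}

```text
clock: 32.63
eef_pos: [0.4256, 0.4121, 0.1712]
tool_rot: [-0.447, -0.227, 0.771, -0.393]
ft_force: [-0.3, -0.2, 1.0]
grip_width: 0.0854
```

Run:
```python
from seq import *
st(); lidfit()
p=camera("scene");print(rackfit(p))
R=tool(67,25);X=R.as_matrix()[:,0];g=np.array([.6549,.2685,.0612])
run([("a",g-.11*X+[0,0,.12],R,20),("b",g-.07*X,R,6),("d",g,R,6)],.0264)
R=tool(RH,115,-1); X=R.as_matrix()[:,0]
for dz in (0,.1): print(ik(bay(3)+.0264*X+[0,0,dz],R,seeds=[[.8,1,.7,1.8,0,3]]))
```

```text
t 32.63 tcp [0.4256 0.4121 0.1712] grasp [0.4312 0.4197 0.1877] x [-0.292  -0.4028 -0.8674] y [ 0.8086 -0.5884  0.0011] F [-0.2741 -0.1643  0.9782] w 0.08543119765462578 j [ 0.8045  0.9466  0.9099  2.0507 -0.069   3.023 ]
top 443 mean [0.6548 0.2682 0.0648] z [0.06 0.07] x [0.626 0.684] y [0.239 0.298]
scene 277 mean [0.6523 0.2732 0.0663] z [0.062 0.073] x [0.625 0.685] y [0.24 0.3 ]
scene 75 mean [0.3749 0.3704 0.0688] z [0.049 0.08 ] x [0.361 0.398] y [0.352 0.381]
scene 83 mean [0.3976 0.4015 0.0691] z [0.048 0.079] x [0.384 0.42 ] y [0.385 0.412]
scene 92 mean [0.4196 0.4321 0.0689] z [0.049 0.079] x [0.405 0.443] y [0.415 0.443]
(((420.5816650390625, 408.358642578125), (149.12200927734375, 90.4903335571289), 54.117523193359375), np.int64(1388))
a 20 x [-4.5, 13.8, 3.7] [-0.0122, 0.0827, -0.0038] |lim 15.0 mm 4.79 deg; mid [0.5256 0.3105 0.2109] end [0.625  0.1992 0.2175] minz 0.166
   ik err 0.0000 margin 0.157 vel 0.64 j [-0.1   0.37 -0.42  0.22  1.05  2.2 ]
b 6 x [15.1, 0.1, 18.3] [0.0, -0.0, -0.0001] |lim 23.7 mm 0.01 deg; mid [0.6322 0.2155 0.1486] end [0.6395 0.2319 0.0797] minz 0.080
   ik err 0.0000 margin 0.398 vel 0.30 j [-0.04  0.63 -0.51 -0.22  1.01  2.3 ]
d 6 x [11.7, -0.0, -0.0] [0.0, -0.0, -0.0] |lim 11.7 mm 0.00 deg; mid [0.6519 0.2611 0.0649] end [0.6644 0.2904 0.0501] minz 0.050
   ik err 0.0000 margin 0.440 vel 0.14 j [ 0.07  0.72 -0.48 -0.4   0.94  2.45]
(array([ 0.8068,  1.0043,  0.6897,  1.689 , -0.0572,  3.0185]), np.float64(7.860094758253659e-12))
(array([ 0.8068,  0.9469,  0.8298,  1.8865, -0.0572,  3.0185]), np.float64(4.3358260312370335e-14))
```

Run:
```python
from seq import *
R=tool(32,30);X=R.as_matrix()[:,0];g=np.array([.6549,.2685,.0612])
run([("a",g-.10*X+[0,0,.11],R,20),("b",g-.07*X,R,6),("d",g,R,6)],.0264)
```

```text
a 20 x [-1.5, 12.7, -0.7] [0.0206, 0.0777, 0.0055] |lim 12.8 mm 4.62 deg; mid [0.5261 0.3362 0.1857] end [0.6005 0.2352 0.2088] minz 0.166
   ik err 0.0000 margin 0.118 vel 0.67 j [ 0.25  0.15 -0.83 -0.44  0.27  2.98]
b 6 x [14.2, 0.1, 16.0] [-0.0, -0.0001, -0.0002] |lim 21.4 mm 0.01 deg; mid [0.6116 0.2418 0.1459] end [0.6227 0.2484 0.0831] minz 0.083
   ik err 0.0000 margin 0.147 vel 0.30 j [ 0.27  0.54 -0.89 -0.88  0.25  2.99]
d 6 x [11.7, -0.0, -0.0] [-0.0, -0.0, 0.0] |lim 11.7 mm 0.00 deg; mid [0.6485 0.2645 0.0655] end [0.6743 0.2806 0.048 ] minz 0.048
   ik err 0.0000 margin 0.128 vel 0.10 j [ 0.3   0.66 -0.75 -0.87  0.22  3.01]
```

Request:
{"name": "play_rows", "arguments": {
  "plan": [
    [-1.5,12.7,-0.7,0.0206,0.0777,0.0055,-1],
    [-1.5,12.7,-0.7,0.0206,0.0777,0.0055,-1],
    [-1.5,12.7,-0.7,0.0206,0.0777,0.0055,-1],
    [-1.5,12.7,-0.7,0.0206,0.0777,0.0055,-1],
    [-1.5,12.7,-0.7,0.0206,0.0777,0.0055,-1],
    [-1.5,12.7,-0.7,0.0206,0.0777,0.0055,-1],
    [-1.5,12.7,-0.7,0.0206,0.0777,0.0055,-1],
    [-1.5,12.7,-0.7,0.0206,0.0777,0.0055,-1],
    [-1.5,12.7,-0.7,0.0206,0.0777,0.0055,-1],
    [-1.5,12.7,-0.7,0.0206,0.0777,0.0055,-1],
    [-1.5,12.7,-0.7,0.0206,0.0777,0.0055,-1],
    [-1.5,12.7,-0.7,0.0206,0.0777,0.0055,-1],
    [-1.5,12.7,-0.7,0.0206,0.0777,0.0055,-1],
    [-1.5,12.7,-0.7,0.0206,0.0777,0.0055,-1],
    [-1.5,12.7,-0.7,0.0206,0.0777,0.0055,-1],
    [-1.5,12.7,-0.7,0.0206,0.0777,0.0055,-1],
    [-1.5,12.7,-0.7,0.0206,0.0777,0.0055,-1],
    [-1.5,12.7,-0.7,0.0206,0.0777,0.0055,-1],
    [-1.5,12.7,-0.7,0.0206,0.0777,0.0055,-1],
    [-1.5,12.7,-0.7,0.0206,0.0777,0.0055,-1]
  ]
}}

```text
clock: 34.45
eef_pos: [0.5992, 0.2341, 0.2088]
tool_rot: [0.929, 0.266, -0.248, 0.07]
ft_force: [0.9, 0.2, -0.5]
grip_width: 0.085
```

Request:
{"name": "play_rows", "arguments": {
  "plan": [
    [14.2,0,16,0,0,0,-1],
    [14.2,0,16,0,0,0,-1],
    [14.2,0,16,0,0,0,-1],
    [14.2,0,16,0,0,0,-1],
    [14.2,0,16,0,0,0,-1],
    [14.2,0,16,0,0,0,-1],
    [0,0,0,0,0,0,-1],
    [0,0,0,0,0,0,-1]
  ]
}}

```text
clock: 35.12
eef_pos: [0.6206, 0.2484, 0.0803]
tool_rot: [0.928, 0.266, -0.252, 0.071]
ft_force: [0.1, 0.7, 0.1]
grip_width: 0.0856
```

Run:
```python
from seq import *
st()
R=tool(32,30);X=R.as_matrix()[:,0];g=np.array([.6549,.2685,.0612])
run([("d",g,R,6)],.0264)
```

```text
t 35.12 tcp [0.6206 0.2484 0.0803] grasp [0.6067 0.2397 0.0899] x [ 0.7321  0.4576 -0.5046] y [ 0.5292 -0.8485 -0.0015] F [0.0585 0.6919 0.073 ] w 0.0855884699794186 j [ 0.2682  0.5188 -0.8616 -0.8327  0.2498  2.9937]
d 6 x [11.7, 0.2, -0.6] [-0.0003, 0.0009, 0.0] |lim 11.7 mm 0.05 deg; mid [0.6474 0.2644 0.0642] end [0.6742 0.2805 0.0482] minz 0.048
   ik err 0.0000 margin 0.128 vel 0.19 j [ 0.3   0.66 -0.75 -0.87  0.22  3.01]
```

Request:
{"name": "play_rows", "arguments": {
  "plan": [
    [11.7,0.2,-0.3,0,0,0,-1],
    [11.7,0.2,-0.3,0,0,0,-1],
    [11.7,0.2,-0.3,0,0,0,-1],
    [11.7,0.2,-0.3,0,0,0,-1],
    [11.7,0.2,-0.3,0,0,0,-1],
    [11.7,0.2,-0.3,0,0,0,-1],
    [0,0,0,0,0,0,-1],
    [0,0,0,0,0,0,-1]
  ]
}}

```text
clock: 35.78
eef_pos: [0.676, 0.281, 0.0501]
tool_rot: [0.929, 0.266, -0.248, 0.071]
ft_force: [-0.5, -0.2, 0.3]
grip_width: 0.0849
```

Request:
{"name": "play_rows", "arguments": {
  "plan": [
    [0,0,0,0,0,0,1],
    [0,0,0,0,0,0,1],
    [0,0,0,0,0,0,1],
    [0,0,0,0,0,0,1],
    [0,0,0,0,0,0,1],
    [0,0,0,0,0,0,1],
    [0,0,0,0,0,0,1],
    [0,0,0,0,0,0,1],
    [-10,0,-17,0,0,0,1],
    [-10,0,-17,0,0,0,1],
    [-10,0,-17,0,0,0,1],
    [-10,0,-17,0,0,0,1],
    [-10,0,-17,0,0,0,1],
    [-10,0,-17,0,0,0,1],
    [0,0,0,0,0,0,1]
  ]
}}

```text
clock: 37.03
eef_pos: [0.6767, 0.2804, 0.1745]
tool_rot: [0.93, 0.266, -0.244, 0.071]
ft_force: [0.7, 1.0, 0.7]
grip_width: 0.0656
```

Run:
```python
from seq import *
st(); held()
R=tool(RH,120,-1); b=bay(3)
run([("p",[.55,.33,.22],tool(40,95),14),("q",b+[0,0,.11],R,13),("r",b+[0,0,.035],R,5),("s",b+[0,0,.001],R,6)],.0264)
```

```text
t 37.03 tcp [0.6767 0.2804 0.1745] grasp [0.6626 0.2717 0.1839] x [ 0.7395  0.4592 -0.4922] y [ 0.5288 -0.8487  0.0026] F [0.687  1.0375 0.7408] w 0.06559404666594337 j [ 0.3023  0.3567 -0.6568 -0.4849  0.22    3.0118]
held normal(tool) [-0.5092 -0.0085 -0.8606] tilt vs -.5,-.866: 0.6 deg mid-plane pt mm [-23.6177   0.0297  -2.7171] rms 0.6047430633334935 17705 x max -0.32463578517410513 y [-31.9115  32.1357]
p 14 x [-4.4, -8.1, 4.0] [-0.0094, -0.0813, -0.0051] |lim 10.0 mm 4.70 deg; mid [0.6102 0.3046 0.1722] end [0.5484 0.3289 0.1944] minz 0.169
   ik err 0.0000 margin 0.145 vel 0.65 j [ 0.55  0.6   0.45  1.51 -0.01  2.99]
q 13 x [4.3, -11.7, -2.3] [-0.018, -0.0334, 0.0057] |lim 12.7 mm 2.20 deg; mid [0.5077 0.3865 0.1661] end [0.4478 0.4418 0.1314] minz 0.131
   ik err 0.0000 margin 0.083 vel 0.20 j [ 0.81  1.05  1.02  2.07 -0.07  3.03]
r 5 x [13.1, -0.0, -7.5] [-0.0, -0.0, -0.0] |lim 15.1 mm 0.00 deg; mid [0.4478 0.4417 0.1012] end [0.4477 0.4415 0.0559] minz 0.056
   ik err 0.0000 margin 0.113 vel 0.14 j [ 0.81  1.07  0.88  1.9  -0.07  3.03]
s 6 x [4.9, -0.0, -2.8] [-0.0, -0.0, -0.0] |lim 5.6 mm 0.00 deg; mid [0.4477 0.4415 0.039 ] end [0.4476 0.4414 0.0221] minz 0.022
   ik err 0.0000 margin 0.113 vel 0.04 j [ 0.81  1.09  0.84  1.84 -0.07  3.03]
```

Request:
{"name": "play_rows", "arguments": {
  "plan": [
    [-4.4,-8.1,4,-0.0094,-0.0813,-0.0051,1],
    [-4.4,-8.1,4,-0.0094,-0.0813,-0.0051,1],
    [-4.4,-8.1,4,-0.0094,-0.0813,-0.0051,1],
    [-4.4,-8.1,4,-0.0094,-0.0813,-0.0051,1],
    [-4.4,-8.1,4,-0.0094,-0.0813,-0.0051,1],
    [-4.4,-8.1,4,-0.0094,-0.0813,-0.0051,1],
    [-4.4,-8.1,4,-0.0094,-0.0813,-0.0051,1],
    [-4.4,-8.1,4,-0.0094,-0.0813,-0.0051,1],
    [-4.4,-8.1,4,-0.0094,-0.0813,-0.0051,1],
    [-4.4,-8.1,4,-0.0094,-0.0813,-0.0051,1],
    [-4.4,-8.1,4,-0.0094,-0.0813,-0.0051,1],
    [-4.4,-8.1,4,-0.0094,-0.0813,-0.0051,1],
    [-4.4,-8.1,4,-0.0094,-0.0813,-0.0051,1],
    [-4.4,-8.1,4,-0.0094,-0.0813,-0.0051,1],
    [0,0,0,0,0,0,1]
  ]
}}

```text
clock: 38.33
eef_pos: [0.5469, 0.3305, 0.1872]
tool_rot: [-0.629, -0.232, 0.697, -0.254]
ft_force: [-1.1, 0.6, -2.0]
grip_width: 0.0655
```

Request:
{"name": "play_rows", "arguments": {
  "plan": [
    [4.3,-11.7,-2.3,-0.018,-0.0334,0.0057,1],
    [4.3,-11.7,-2.3,-0.018,-0.0334,0.0057,1],
    [4.3,-11.7,-2.3,-0.018,-0.0334,0.0057,1],
    [4.3,-11.7,-2.3,-0.018,-0.0334,0.0057,1],
    [4.3,-11.7,-2.3,-0.018,-0.0334,0.0057,1],
    [4.3,-11.7,-2.3,-0.018,-0.0334,0.0057,1],
    [4.3,-11.7,-2.3,-0.018,-0.0334,0.0057,1],
    [4.3,-11.7,-2.3,-0.018,-0.0334,0.0057,1],
    [4.3,-11.7,-2.3,-0.018,-0.0334,0.0057,1],
    [4.3,-11.7,-2.3,-0.018,-0.0334,0.0057,1],
    [4.3,-11.7,-2.3,-0.018,-0.0334,0.0057,1],
    [4.3,-11.7,-2.3,-0.018,-0.0334,0.0057,1],
    [4.3,-11.7,-2.3,-0.018,-0.0334,0.0057,1],
    [0,0,0,0,0,0,1],
    [0,0,0,0,0,0,1],
    [0,0,0,0,0,0,1]
  ]
}}

```text
clock: 39.67
eef_pos: [0.447, 0.4408, 0.1283]
tool_rot: [-0.444, -0.227, 0.773, -0.393]
ft_force: [0.9, 0.2, -0.5]
grip_width: 0.0657
```

Run:
```python
from seq import *
st(); held()
R=tool(RH,120,-1)
for dz in (0,.002):
    b=bay(3)-R.apply([0,0,dz])
    run([("r",b+[0,0,.035],R,5),("s",b+[0,0,.001],R,6)],.0264)
```

```text
t 39.67 tcp [0.447  0.4408 0.1283] grasp [0.4527 0.4485 0.1447] x [-0.2977 -0.4055 -0.8642] y [ 0.8087 -0.5882 -0.0026] F [ 0.8666  0.1545 -0.5457] w 0.06570274180778872 j [ 0.8095  1.0944  1.1033  2.1032 -0.0643  3.0256]
held normal(tool) [-0.5056 -0.0087 -0.8627] tilt vs -.5,-.866: 0.4 deg mid-plane pt mm [-23.6304   0.0305  -0.0197] rms 0.6118543401999802 17672 x max 0.2842376511881283 y [-32.3367  31.5709]
r 5 x [12.6, -0.0, -7.5] [0.0001, 0.0005, 0.0006] |lim 14.7 mm 0.05 deg; mid [0.4474 0.441  0.0999] end [0.4477 0.4415 0.056 ] minz 0.056
   ik err 0.0000 margin 0.113 vel 0.47 j [ 0.81  1.07  0.88  1.9  -0.07  3.03]
s 6 x [4.9, -0.0, -2.8] [-0.0, -0.0, -0.0] |lim 5.6 mm 0.00 deg; mid [0.4477 0.4414 0.039 ] end [0.4476 0.4413 0.0221] minz 0.022
   ik err 0.0000 margin 0.113 vel 0.04 j [ 0.81  1.09  0.84  1.84 -0.07  3.03]
r 5 x [12.6, -0.0, -7.9] [0.0001, 0.0005, 0.0006] |lim 14.9 mm 0.05 deg; mid [0.4478 0.4416 0.0995] end [0.4487 0.4429 0.055 ] minz 0.055
   ik err 0.0000 margin 0.113 vel 0.46 j [ 0.81  1.08  0.89  1.91 -0.07  3.03]
s 6 x [4.9, -0.0, -2.8] [-0.0, -0.0, -0.0] |lim 5.6 mm 0.00 deg; mid [0.4487 0.4428 0.038 ] end [0.4486 0.4427 0.0211] minz 0.021
   ik err 0.0000 margin 0.113 vel 0.04 j [ 0.81  1.1   0.85  1.84 -0.07  3.03]
```

Request:
{"name": "play_rows", "arguments": {
  "plan": [
    [12.6,0,-7.9,0,0,0,1],
    [12.6,0,-7.9,0,0,0,1],
    [12.6,0,-7.9,0,0,0,1],
    [12.6,0,-7.9,0,0,0,1],
    [12.6,0,-7.9,0,0,0,1],
    [4.9,0,-2.8,0,0,0,1],
    [4.9,0,-2.8,0,0,0,1],
    [4.9,0,-2.8,0,0,0,1],
    [4.9,0,-2.8,0,0,0,1],
    [4.9,0,-2.8,0,0,0,1],
    [4.9,0,-2.8,0,0,0,1],
    [0,0,0,0,0,0,1],
    [0,0,0,0,0,0,1]
  ]
}}

```text
clock: 40.8
eef_pos: [0.4475, 0.4436, 0.0215]
tool_rot: [-0.444, -0.228, 0.773, -0.393]
ft_force: [-0.5, 0.1, 2.4]
grip_width: 0.0654
```

Request:
{"name": "play_rows", "arguments": {
  "plan": [
    [0,0,0,0,0,0,0],
    [0,0,0,0,0,0,-1],
    [0,0,0,0,0,0,-1],
    [0,0,0,0,0,0,-1],
    [0,0,0,0,0,0,-1],
    [-13,0,7.5,0,0,0,-1],
    [-13,0,7.5,0,0,0,-1],
    [-13,0,7.5,0,0,0,-1],
    [-17.3,0,10,0,0,0,-1],
    [-17.3,0,10,0,0,0,-1],
    [-17.3,0,10,0,0,0,-1],
    [0,0,0,0,0,0,-1]
  ]
}}

```text
clock: 41.8
eef_pos: [0.4487, 0.4444, 0.1301]
tool_rot: [-0.446, -0.228, 0.771, -0.393]
ft_force: [0.3, 0.2, 1.6]
grip_width: 0.0854
```

Run:
```python
from seq import *
st(); lidfit()
p=camera("scene");print(rackfit(p))
cv2.imwrite("pics/s3.png",cv2.resize(p["frame"][150:330,130:370,::-1],None,fx=3,fy=3))
q=camera("top")
# pots: bright aluminium points at rim height
for n,pp in(("top",q),("scene",p)):
    X=allcloud(pp)
    for k,c in dict(A=(.6549,.2685),B=(.5436,.2057),C=(.5447,.3296),D=(.439,.158)).items():
        m=(np.hypot(X[...,0]-c[0],X[...,1]-c[1])<.04)&(X[...,2]>.05)&(X[...,2]<.066)
        P=X[m][:,:2]
        f=lambda s:np.hypot(P[:,0]-s[0],P[:,1]-s[1])-.029
        r=least_squares(f,c,loss="soft_l1",f_scale=.002); print(n,k,len(P),r.x,np.std(r.fun), X[m][:,2].mean())
    print([ (np.round(r["centre"],4),round(r["confidence"],2)) for r in pinpoint("pot0_c",pp)])
```

```text
t 41.8 tcp [0.4487 0.4444 0.1301] grasp [0.4543 0.4521 0.1466] x [-0.2941 -0.4017 -0.8672] y [ 0.8092 -0.5875 -0.0022] F [0.2642 0.194  1.5715] w 0.08538843054019721 j [ 0.8111  1.1031  1.1297  2.1149 -0.0635  3.0261]
scene 66 mean [0.375  0.3704 0.0701] z [0.053 0.08 ] x [0.361 0.396] y [0.354 0.381]
scene 75 mean [0.3989 0.4004 0.0708] z [0.053 0.08 ] x [0.384 0.422] y [0.385 0.412]
scene 83 mean [0.4201 0.4316 0.07  ] z [0.051 0.079] x [0.406 0.443] y [0.416 0.442]
scene 84 mean [0.4429 0.4618 0.0706] z [0.051 0.08 ] x [0.428 0.466] y [0.445 0.473]
(((420.2615966796875, 408.5902099609375), (149.12200927734375, 89.70026397705078), 54.117523193359375), np.int64(1094))
top A 130 [0.6561 0.2682] 0.0013990451116614605 0.05567958082445569
top B 131 [0.5459 0.2038] 0.0015898192977844903 0.05601311157133254
top C 136 [0.5463 0.3287] 0.001529197887003718 0.055491070542083076
top D 127 [0.4384 0.1574] 0.0016116324276416827 0.055414684557790916
[(array([0.5487, 0.2035, 0.028 ]), 0.95)]
scene A 9 [0.6544 0.2723] 0.000799746587937549 0.05686855167592822
scene B 168 [0.5454 0.2051] 0.0015163045643001964 0.05549795614212907
scene C 92 [0.5464 0.3318] 0.0014969102943480357 0.05579072860074037
scene D 179 [0.4382 0.1577] 0.0015304416293165759 0.05549829300314147
[(array([0.5438, 0.2049, 0.025 ]), 0.92), (array([0.4537, 0.4535, 0.0455]), 0.57)]
```

View pics/s3.png

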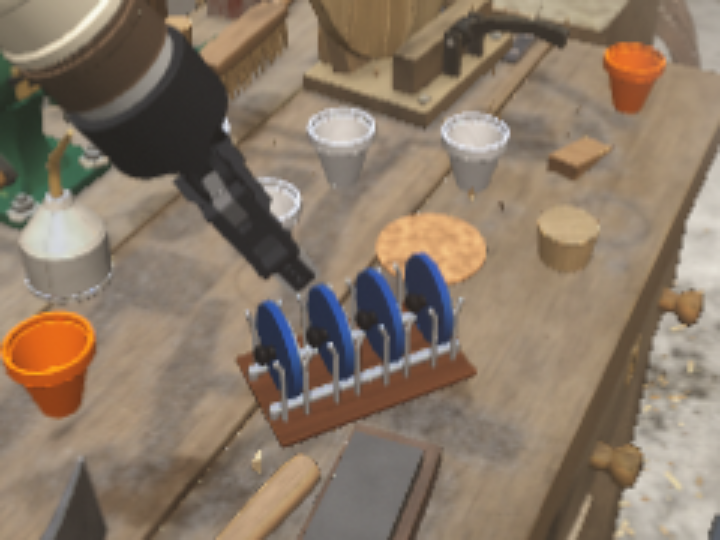

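All four lids stand in bays 0–3 at (430,300), (380,315), (330,330) and (277,350), and the open pots are in place. On to the pots, starting with D.

```bash
cat > pots.py <<'E'
from seq import *
POT=dict(A=(.6558,.2685),B=(.5457,.2042),C=(.5463,.3295),D=(.4383,.1575)); MAT=(.431,.258)
RD=tool(60,90,-1)
def T(xy,z): return np.array([*xy,z])   # TCP target (back=0)
E
python3 - <<'E'
from pots import *
run([("a",T((.43,.35),.20),RD,10),("b",T(POT["D"],.14),RD,9),("c",T(POT["D"],.03),RD,6)],0)
E
```

```text
a 10 x [-4.8, 3.6, 10.7] [-0.0101, 0.053, 0.0031] |lim 12.3 mm 3.10 deg; mid [0.4403 0.4008 0.1679] end [0.43   0.3496 0.1998] minz 0.124
   ik err 0.0000 margin 0.134 vel 0.88 j [0.68 0.35 0.08 1.3  0.   2.78]
b 9 x [6.6, 11.5, 18.0] [-0.0, -0.0, 0.0] |lim 22.4 mm 0.00 deg; mid [0.4339 0.2642 0.1734] end [0.4387 0.1576 0.1404] minz 0.140
   ik err 0.0000 margin 0.395 vel 0.19 j [ 0.34  0.23 -0.25  1.09  0.    2.44]
c 6 x [18.4, -0.0, 0.0] [-0.0, -0.0, 0.0] |lim 18.4 mm 0.00 deg; mid [0.4387 0.1576 0.0852] end [0.4387 0.1576 0.03  ] minz 0.030
   ik err 0.0000 margin 0.693 vel 0.18 j [ 0.34  0.37 -0.4   0.81  0.    2.44]
```

Request:
{"name": "play_rows", "arguments": {
  "plan": [
    [-4.8,3.6,10.7,-0.0101,0.053,0.0031,-1],
    [-4.8,3.6,10.7,-0.0101,0.053,0.0031,-1],
    [-4.8,3.6,10.7,-0.0101,0.053,0.0031,-1],
    [-4.8,3.6,10.7,-0.0101,0.053,0.0031,-1],
    [-4.8,3.6,10.7,-0.0101,0.053,0.0031,-1],
    [-4.8,3.6,10.7,-0.0101,0.053,0.0031,-1],
    [-4.8,3.6,10.7,-0.0101,0.053,0.0031,-1],
    [-4.8,3.6,10.7,-0.0101,0.053,0.0031,-1],
    [-4.8,3.6,10.7,-0.0101,0.053,0.0031,-1],
    [-4.8,3.6,10.7,-0.0101,0.053,0.0031,-1],
    [0,0,0,0,0,0,-1]
  ]
}}

```text
clock: 43.02
eef_pos: [0.4282, 0.3462, 0.2017]
tool_rot: [0.613, 0.353, -0.612, 0.353]
ft_force: [-1.1, 0.2, -0.5]
grip_width: 0.0857
```

Request:
{"name": "play_rows", "arguments": {
  "plan": [
    [6.6,11.5,18,0,0,0,-1],
    [6.6,11.5,18,0,0,0,-1],
    [6.6,11.5,18,0,0,0,-1],
    [6.6,11.5,18,0,0,0,-1],
    [6.6,11.5,18,0,0,0,-1],
    [6.6,11.5,18,0,0,0,-1],
    [6.6,11.5,18,0,0,0,-1],
    [6.6,11.5,18,0,0,0,-1],
    [6.6,11.5,18,0,0,0,-1],
    [0,0,0,0,0,0,-1],
    [0,0,0,0,0,0,-1]
  ]
}}

```text
clock: 43.93
eef_pos: [0.4388, 0.1574, 0.1404]
tool_rot: [0.613, 0.354, -0.613, 0.352]
ft_force: [-0.7, 0.7, -0.1]
grip_width: 0.0854
```

Run:
```python
from pots import *
st(); lidfit()
run([("c",T(POT["D"],.03),RD,6)],0)
p=camera("top")
f=p["frame"].astype(int);X=allcloud(p)
m=(np.hypot(X[...,0]-.431,X[...,1]-.258)<.06)&(f[...,0]>f[...,2]+70)&(f[...,0]>170)
for b in blobs(m,200):
    c=np.array(cv2.findContours(b.astype(np.uint8),0,2)[0][0]);(cx,cy),ax,an=cv2.fitEllipse(c); print("mat",ax,onplane(p,[[cx,cy]],.004))
```

```text
t 43.93 tcp [0.4388 0.1574 0.1404] grasp [0.4388 0.1574 0.1594] x [-0.0007  0.0017 -1.    ] y [ 0.865  -0.5018 -0.0014] F [-0.6613  0.7084 -0.0723] w 0.08535869898822418 j [ 0.3432  0.2373 -0.2464  1.0873  0.0018  2.4397]
top 46 mean [0.4529 0.4541 0.0728] z [0.061 0.08 ] x [0.431 0.476] y [0.439 0.471]
top 44 mean [0.4298 0.4235 0.0747] z [0.065 0.08 ] x [0.41  0.449] y [0.408 0.438]
top 44 mean [0.4084 0.3925 0.0739] z [0.062 0.081] x [0.389 0.428] y [0.378 0.407]
top 46 mean [0.3848 0.3611 0.0733] z [0.062 0.079] x [0.366 0.407] y [0.346 0.377]
scene 78 mean [0.3746 0.3705 0.0685] z [0.048 0.08 ] x [0.361 0.397] y [0.354 0.382]
scene 87 mean [0.3975 0.4016 0.0686] z [0.047 0.08 ] x [0.383 0.421] y [0.385 0.412]
scene 96 mean [0.4198 0.432  0.0685] z [0.047 0.08 ] x [0.406 0.445] y [0.415 0.443]
scene 100 mean [0.4422 0.4624 0.0686] z [0.045 0.08 ] x [0.426 0.468] y [0.447 0.473]
c 6 x [18.5, -0.1, 0.3] [0.0, -0.0005, 0.0] |lim 18.5 mm 0.03 deg; mid [0.4388 0.1582 0.0857] end [0.4381 0.1576 0.0302] minz 0.030
   ik err 0.0000 margin 0.692 vel 0.18 j [ 0.35  0.37 -0.4   0.81 -0.    2.44]
mat (28.80711555480957, 32.290645599365234) [[0.43   0.2567 0.004 ]]
```

Request:
{"name": "play_rows", "arguments": {
  "plan": [
    [18.5,-0.1,0.2,0,0,0,-1],
    [18.5,-0.1,0.2,0,0,0,-1],
    [18.5,-0.1,0.2,0,0,0,-1],
    [18.5,-0.1,0.2,0,0,0,-1],
    [18.5,-0.1,0.2,0,0,0,-1],
    [18.5,-0.1,0.2,0,0,0,-1],
    [0,0,0,0,0,0,-1],
    [0,0,0,0,0,0,1],
    [0,0,0,0,0,0,1],
    [0,0,0,0,0,0,1],
    [0,0,0,0,0,0,1],
    [0,0,0,0,0,0,1],
    [0,0,0,0,0,0,1],
    [0,0,0,0,0,0,1],
    [0,0,0,0,0,0,1],
    [0,0,0,0,0,0,1]
  ]
}}

```text
clock: 45.42
eef_pos: [0.4396, 0.1584, 0.032]
tool_rot: [0.615, 0.354, -0.61, 0.353]
ft_force: [-0.7, 1.4, 6.4]
grip_width: 0.0574
```

Run:
```python
from pots import *
st()
p=camera("scene");cv2.imwrite("pics/s4.png",cv2.resize(p["frame"][150:260,230:370,::-1],None,fx=5,fy=5))
c=T(POT["D"],.0301)
run([("l",now()[0]+[0,0,.04],RD,4),("m",T((.4308,.258),now()[0][2]+.04),RD,8)],0)
```

```text
t 45.42 tcp [0.4396 0.1584 0.032 ] grasp [0.4395 0.1583 0.051 ] x [ 0.0052  0.0044 -1.    ] y [ 0.8661 -0.4999  0.0023] F [-0.7366  1.4417  6.4302] w 0.05736806508008969 j [ 0.3443  0.3652 -0.3974  0.8019  0.0024  2.4386]
l 4 x [-10.0, 0.0, -0.0] [0.0, -0.0016, -0.0006] |lim 10.0 mm 0.10 deg; mid [0.4395 0.1583 0.052 ] end [0.4395 0.1583 0.072 ] minz 0.032
   ik err 0.0000 margin 0.700 vel 0.11 j [ 0.35  0.31 -0.34  0.92  0.    2.44]
m 8 x [0.0, -7.2, -10.3] [0.0, 0.0, 0.0] |lim 12.6 mm 0.00 deg; mid [0.4351 0.2083 0.072 ] end [0.4308 0.2584 0.072 ] minz 0.072
   ik err 0.0000 margin 0.505 vel 0.11 j [ 0.54  0.37 -0.26  0.95  0.    2.63]
```

View pics/s4.png

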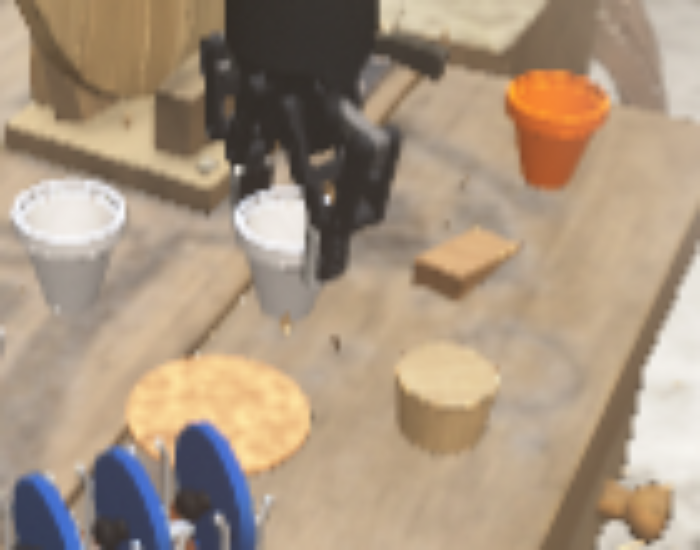

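The gripper holds pot D by its collar at (280,225). Carrying it to the mat.

Request:
{"name": "play_rows", "arguments": {
  "plan": [
    [-10,0,0,0,0,0,1],
    [-10,0,0,0,0,0,1],
    [-10,0,0,0,0,0,1],
    [-10,0,0,0,0,0,1],
    [0,-7.2,-10.3,0,0,0,1],
    [0,-7.2,-10.3,0,0,0,1],
    [0,-7.2,-10.3,0,0,0,1],
    [0,-7.2,-10.3,0,0,0,1],
    [0,-7.2,-10.3,0,0,0,1],
    [0,-7.2,-10.3,0,0,0,1],
    [0,-7.2,-10.3,0,0,0,1],
    [0,-7.2,-10.3,0,0,0,1],
    [0,0,0,0,0,0,1],
    [0,0,0,0,0,0,1],
    [0,0,0,0,0,0,1]
  ]
}}

```text
clock: 46.72
eef_pos: [0.4291, 0.2574, 0.0703]
tool_rot: [0.613, 0.354, -0.612, 0.353]
ft_force: [-0.3, -0.0, -1.2]
grip_width: 0.0569
```

Run:
```python
from pots import *
st()
run([("l",T((.4308,.258),.0365),RD,6)],0)
```

```text
t 46.72 tcp [0.4291 0.2574 0.0703] grasp [0.4291 0.2574 0.0893] x [ 0.0014  0.0015 -1.    ] y [ 0.8662 -0.4998  0.0004] F [-0.3201 -0.0303 -1.193 ] w 0.05694500821320367 j [ 0.5399  0.372  -0.2609  0.9359  0.0006  2.6341]
l 6 x [5.6, 0.2, -0.2] [0.0, -0.0003, -0.0001] |lim 5.6 mm 0.02 deg; mid [0.43   0.2576 0.0535] end [0.4308 0.2579 0.0367] minz 0.037
   ik err 0.0000 margin 0.506 vel 0.05 j [ 0.54  0.41 -0.3   0.86  0.    2.63]
```

Request:
{"name": "play_rows", "arguments": {
  "plan": [
    [5.6,0.2,-0.2,0,0,0,1],
    [5.6,0.2,-0.2,0,0,0,1],
    [5.6,0.2,-0.2,0,0,0,1],
    [5.6,0.2,-0.2,0,0,0,1],
    [5.6,0.2,-0.2,0,0,0,1],
    [5.2,0.2,-0.2,0,0,0,1],
    [0,0,0,0,0,0,1],
    [0,0,0,0,0,0,1]
  ]
}}

```text
clock: 47.38
eef_pos: [0.431, 0.2579, 0.0369]
tool_rot: [0.613, 0.354, -0.612, 0.353]
ft_force: [0.9, 1.0, -1.4]
grip_width: 0.0573
```

Request:
{"name": "play_rows", "arguments": {
  "plan": [
    [0,0,0,0,0,0,0],
    [0,0,0,0,0,0,-1],
    [0,0,0,0,0,0,-1],
    [0,0,0,0,0,0,-1],
    [0,0,0,0,0,0,-1],
    [-10,0,0,0,0,0,-1],
    [-15,0,0,0,0,0,-1],
    [-15,0,0,0,0,0,-1],
    [-20,0,0,0,0,0,-1],
    [-20,0,0,0,0,0,-1],
    [-20,0,0,0,0,0,-1],
    [0,0,0,0,0,0,-1],
    [0,0,0,0,0,0,-1]
  ]
}}

```text
clock: 48.47
eef_pos: [0.432, 0.2585, 0.1392]
tool_rot: [0.615, 0.354, -0.61, 0.353]
ft_force: [-0.1, 0.4, -0.5]
grip_width: 0.0856
```

```bash
cat >> pots.py <<'E'
def rims(cs,zr=(.05,.066),names=("top","scene")):
    for n in names:
        p=camera(n);X=allcloud(p)
        for k,c in cs.items():
            m=(np.hypot(X[...,0]-c[0],X[...,1]-c[1])<.042)&(X[...,2]>zr[0])&(X[...,2]<zr[1]); P=X[m][:,:2]
            if len(P)<8: print(n,k,"few");continue
            r=least_squares(lambda s:np.hypot(P[:,0]-s[0],P[:,1]-s[1])-.029,c,loss="soft_l1",f_scale=.002); print(n,k,len(P),r.x,"rms",np.std(r.fun),"zmax",np.percentile(X[m][:,2],98))
E
python3 - <<'E'
from pots import *
st(); rims(dict(mat=(.431,.258),C=POT["C"],B=POT["B"]))
run([("a",T(POT["C"],.14),RD,9),("b",T(POT["C"],.032),RD,6)],0)
E
```

```text
t 48.47 tcp [0.432  0.2585 0.1392] grasp [0.4319 0.2584 0.1582] x [ 0.0053  0.0043 -1.    ] y [ 0.866  -0.5001  0.0024] F [-0.1435  0.3669 -0.4951] w 0.08557893984623145 j [ 0.5386  0.3022 -0.1604  1.1014  0.001   2.633 ]
top mat few
top C 45 [0.5452 0.3282] rms 0.0015276576045705652 zmax 0.061237857387664206
top B 60 [0.545  0.2052] rms 0.0015679577027069309 zmax 0.061241762490975564
scene mat 265 [0.4299 0.2572] rms 0.0017324148802529706 zmax 0.06426719914195948
scene C 223 [0.5458 0.3307] rms 0.0015211049961232383 zmax 0.06003897390166889
scene B 168 [0.5455 0.205 ] rms 0.0014431270491315987 zmax 0.06043377405263638
a 9 x [-0.3, 7.1, -13.4] [-0.0, -0.0003, -0.0] |lim 15.2 mm 0.02 deg; mid [0.4819 0.2898 0.1383] end [0.5461 0.3301 0.1399] minz 0.137
   ik err 0.0000 margin 0.502 vel 0.19 j [ 0.54  0.55  0.23  1.25 -0.    2.64]
b 6 x [18.0, 0.1, 0.1] [-0.0, 0.0001, -0.0] |lim 18.0 mm 0.01 deg; mid [0.5462 0.3296 0.0859] end [0.5463 0.3292 0.0319] minz 0.032
   ik err 0.0000 margin 0.502 vel 0.15 j [ 0.54  0.64  0.09  1.02 -0.    2.64]
```

Request:
{"name": "play_rows", "arguments": {
  "plan": [
    [-0.3,7.1,-13.4,0,0,0,-1],
    [-0.3,7.1,-13.4,0,0,0,-1],
    [-0.3,7.1,-13.4,0,0,0,-1],
    [-0.3,7.1,-13.4,0,0,0,-1],
    [-0.3,7.1,-13.4,0,0,0,-1],
    [-0.3,7.1,-13.4,0,0,0,-1],
    [-0.3,7.1,-13.4,0,0,0,-1],
    [-0.3,7.1,-13.4,0,0,0,-1],
    [-0.3,7.1,-13.4,0,0,0,-1],
    [0,0,0,0,0,0,-1],
    [0,0,0,0,0,0,-1]
  ]
}}

```text
clock: 49.48
eef_pos: [0.5459, 0.3299, 0.1384]
tool_rot: [-0.612, -0.354, 0.613, -0.353]
ft_force: [-0.8, 0.4, 0.4]
grip_width: 0.0853
```

Run:
```python
from pots import *
st(); rims(dict(mat=(.431,.258),B=POT["B"],A=POT["A"]))
run([("b",T((.546,.3295),.032),RD,6)],0)
```

```text
t 49.48 tcp [0.5459 0.3299 0.1384] grasp [0.5459 0.3299 0.1574] x [-0.0011  0.0004 -1.    ] y [ 0.866  -0.5    -0.0012] F [-0.7688  0.399   0.3755] w 0.08526435064297742 j [0.5432 0.5641 0.2473 1.2548 0.001  2.6376]
top mat few
top B 24 [0.5459 0.2049] rms 0.0013587173073716832 zmax 0.062029107303640724
top A 65 [0.6553 0.2694] rms 0.0015835538157570612 zmax 0.06214757688504594
scene mat 263 [0.4297 0.2573] rms 0.0015400851360023642 zmax 0.06437037864358085
scene B 171 [0.5455 0.2052] rms 0.0015649348365133315 zmax 0.06014327670621148
scene A 173 [0.6557 0.2694] rms 0.0017135866210384139 zmax 0.06044712462648673
b 6 x [17.9, 0.1, -0.0] [-0.0, -0.0, 0.0002] |lim 17.9 mm 0.01 deg; mid [0.5456 0.3295 0.0854] end [0.5458 0.3293 0.0317] minz 0.032
   ik err 0.0000 margin 0.502 vel 0.19 j [ 0.54  0.64  0.08  1.02 -0.    2.64]
```

Request:
{"name": "play_rows", "arguments": {
  "plan": [
    [17.7,0.1,0,0,0,0,-1],
    [17.7,0.1,0,0,0,0,-1],
    [17.7,0.1,0,0,0,0,-1],
    [17.7,0.1,0,0,0,0,-1],
    [17.7,0.1,0,0,0,0,-1],
    [17.7,0.1,0,0,0,0,-1],
    [0,0,0,0,0,0,-1],
    [0,0,0,0,0,0,1],
    [0,0,0,0,0,0,1],
    [0,0,0,0,0,0,1],
    [0,0,0,0,0,0,1],
    [0,0,0,0,0,0,1],
    [0,0,0,0,0,0,1],
    [0,0,0,0,0,0,1],
    [0,0,0,0,0,0,1],
    [0,0,0,0,0,0,1]
  ]
}}

```text
clock: 50.92
eef_pos: [0.5485, 0.3311, 0.0363]
tool_rot: [0.615, 0.354, -0.61, 0.353]
ft_force: [-0.5, 0.6, 6.4]
grip_width: 0.0581
```

Request:
{"name": "play_rows", "arguments": {
  "plan": [
    [-10,0,0,0,0,0,1],
    [-15,0,0,0,0,0,1],
    [-15,0,0,0,0,0,1],
    [-15,0,0,0,0,0,1],
    [-15,0,0,0,0,0,1],
    [-10,0,0,0,0,0,1],
    [0,0,0,0,0,0,1]
  ]
}}

```text
clock: 51.5
eef_pos: [0.5486, 0.3308, 0.1173]
tool_rot: [0.615, 0.354, -0.61, 0.353]
ft_force: [-0.1, 0.5, -1.5]
grip_width: 0.0578
```

Run:
```python
from pots import *
st()
run([("m",T((.4305,.2575),now()[0][2]),RD,9),("d",T((.4305,.2575),.06),RD,6)],0)
```

```text
t 51.5 tcp [0.5486 0.3308 0.1173] grasp [0.5485 0.3308 0.1363] x [ 0.0061  0.0047 -1.    ] y [ 0.866  -0.5001  0.003 ] F [-0.0806  0.4819 -1.5359] w 0.05783270001001708 j [0.5423 0.5767 0.2122 1.1987 0.0008 2.6368]
m 9 x [-0.1, -7.3, 13.6] [-0.0, -0.0008, -0.0003] |lim 15.4 mm 0.05 deg; mid [0.4961 0.2983 0.1173] end [0.4305 0.2577 0.1176] minz 0.117
   ik err 0.0000 margin 0.503 vel 0.26 j [ 0.54  0.32 -0.19  1.06 -0.    2.63]
d 6 x [9.6, 0.0, 0.0] [-0.0, 0.0, -0.0] |lim 9.6 mm 0.00 deg; mid [0.4305 0.2577 0.0888] end [0.4305 0.2577 0.06  ] minz 0.060
   ik err 0.0000 margin 0.506 vel 0.09 j [ 0.54  0.38 -0.27  0.92 -0.    2.63]
```

Request:
{"name": "play_rows", "arguments": {
  "plan": [
    [-0.1,-7.3,13.6,0,-0.0008,0,1],
    [-0.1,-7.3,13.6,0,-0.0008,0,1],
    [-0.1,-7.3,13.6,0,-0.0008,0,1],
    [-0.1,-7.3,13.6,0,-0.0008,0,1],
    [-0.1,-7.3,13.6,0,-0.0008,0,1],
    [-0.1,-7.3,13.6,0,-0.0008,0,1],
    [-0.1,-7.3,13.6,0,-0.0008,0,1],
    [-0.1,-7.3,13.6,0,-0.0008,0,1],
    [-0.1,-7.3,13.6,0,-0.0008,0,1],
    [0,0,0,0,0,0,1],
    [0,0,0,0,0,0,1],
    [0,0,0,0,0,0,1]
  ]
}}

```text
clock: 52.5
eef_pos: [0.4296, 0.2573, 0.115]
tool_rot: [-0.611, -0.353, 0.613, -0.354]
ft_force: [0.2, -0.2, -0.2]
grip_width: 0.0577
```

Run:
```python
from pots import *
st(); rims(dict(held=(.4305,.2575)),(.125,.15))
rims(dict(low=(.4305,.2575)),(.05,.066))
run([("d",T((.4305,.2575),.0605),RD,6)],0)
```

```text
t 52.5 tcp [0.4296 0.2573 0.115 ] grasp [0.4297 0.2574 0.134 ] x [-0.001  -0.0036 -1.    ] y [ 0.866  -0.5     0.0009] F [ 0.1988 -0.15   -0.2398] w 0.057746727234487684 j [ 0.5411  0.327  -0.1941  1.0524 -0.0026  2.6356]
top held few
scene held 304 [0.4279 0.2576] rms 0.0042294592385229805 zmax 0.14914532868428315
top low few
scene low 224 [0.4297 0.2571] rms 0.0015456471927234646 zmax 0.0644493076953046
d 6 x [9.1, 0.1, -0.1] [0.0, 0.0007, -0.0001] |lim 9.1 mm 0.04 deg; mid [0.43   0.2574 0.0877] end [0.4304 0.2574 0.0604] minz 0.060
   ik err 0.0000 margin 0.505 vel 0.09 j [ 0.54  0.38 -0.27  0.92  0.    2.63]
```

Request:
{"name": "play_rows", "arguments": {
  "plan": [
    [9.1,0.1,-0.1,0,0.0007,0,1],
    [9.1,0.1,-0.1,0,0.0007,0,1],
    [9.1,0.1,-0.1,0,0.0007,0,1],
    [9.1,0.1,-0.1,0,0.0007,0,1],
    [9.1,0.1,-0.1,0,0.0007,0,1],
    [8.7,0.1,-0.1,0,0.0007,0,1],
    [0,0,0,0,0,0,1],
    [0,0,0,0,0,0,1]
  ]
}}

```text
clock: 53.37
eef_pos: [0.4296, 0.2569, 0.0602]
tool_rot: [-0.612, -0.353, 0.613, -0.354]
ft_force: [0.3, 0.9, -1.0]
grip_width: 0.0577
```

Request:
{"name": "play_rows", "arguments": {
  "plan": [
    [0,0,0,0,0,0,0],
    [0,0,0,0,0,0,-1],
    [0,0,0,0,0,0,-1],
    [0,0,0,0,0,0,-1],
    [0,0,0,0,0,0,-1],
    [-10,0,0,0,0,0,-1],
    [-15,0,0,0,0,0,-1],
    [-15,0,0,0,0,0,-1],
    [-20,0,0,0,0,0,-1],
    [-20,0,0,0,0,0,-1],
    [0,0,0,0,0,0,-1],
    [0,0,0,0,0,0,-1]
  ]
}}

```text
clock: 54.37
eef_pos: [0.4309, 0.2577, 0.1428]
tool_rot: [0.614, 0.353, -0.611, 0.354]
ft_force: [-0.6, -0.3, -0.6]
grip_width: 0.0853
```

Run:
```python
from pots import *
st(); rims(dict(stack=(.4305,.2575)),(.068,.09),("scene",));rims(dict(B=POT["B"],A=POT["A"]))
run([("a",T((.5456,.205),.14),RD,9),("b",T((.5456,.205),.034),RD,6)],0)
p=camera("scene");cv2.imwrite("pics/s5.png",cv2.resize(p["frame"][150:330,130:370,::-1],None,fx=3,fy=3))
```

```text
t 54.37 tcp [0.4309 0.2577 0.1428] grasp [0.4308 0.2577 0.1618] x [ 0.0039  0.0018 -1.    ] y [ 0.866  -0.5     0.0025] F [-0.6434 -0.2819 -0.5585] w 0.0852518113808012 j [ 0.5393  0.2985 -0.1554  1.1126 -0.0005  2.6338]
scene stack 281 [0.4279 0.2575] rms 0.0016540918784276818 zmax 0.08356082916338688
top B 57 [0.545 0.205] rms 0.0016656851258077434 zmax 0.06067401756364158
top A 129 [0.656  0.2681] rms 0.0014947222859168934 zmax 0.06145917518449494
scene B 171 [0.5454 0.205 ] rms 0.0014236698924596507 zmax 0.06067331147463784
scene A 176 [0.6554 0.2695] rms 0.0014121591807278915 zmax 0.060666694928988935
a 9 x [0.0, 14.1, -1.5] [-0.0, 0.0002, 0.0] |lim 14.2 mm 0.01 deg; mid [0.481  0.2336 0.1402] end [0.5458 0.2049 0.1401] minz 0.140
   ik err 0.0000 margin 0.529 vel 0.11 j [0.36 0.44 0.06 1.19 0.   2.45]
b 6 x [17.7, -0.0, -0.0] [-0.0, -0.0, 0.0] |lim 17.7 mm 0.00 deg; mid [0.5458 0.2049 0.087 ] end [0.5458 0.2049 0.0339] minz 0.034
   ik err 0.0000 margin 0.687 vel 0.16 j [ 0.36  0.54 -0.08  0.95  0.    2.45]
```

View pics/s5.png

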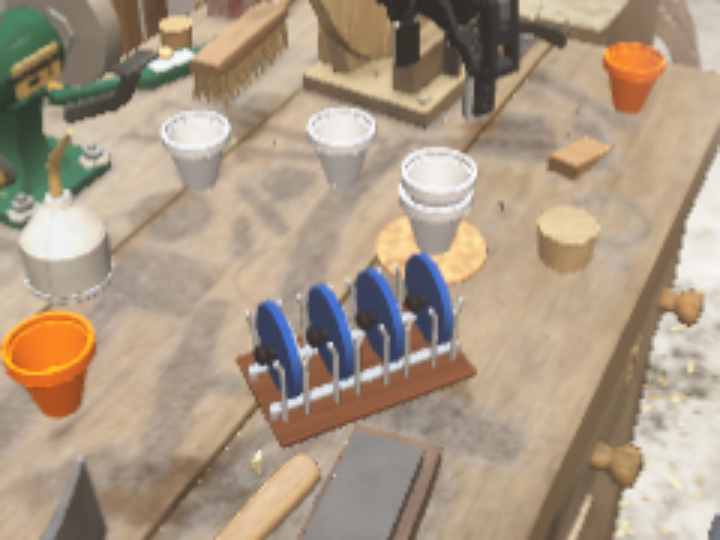

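Two pots are nested at (437,195). Next is pot B at (342,130).

Request:
{"name": "play_rows", "arguments": {
  "plan": [
    [0,14.1,-1.5,0,0,0,-1],
    [0,14.1,-1.5,0,0,0,-1],
    [0,14.1,-1.5,0,0,0,-1],
    [0,14.1,-1.5,0,0,0,-1],
    [0,14.1,-1.5,0,0,0,-1],
    [0,14.1,-1.5,0,0,0,-1],
    [0,14.1,-1.5,0,0,0,-1],
    [0,14.1,-1.5,0,0,0,-1],
    [0,14.1,-1.5,0,0,0,-1],
    [0,0,0,0,0,0,-1],
    [0,0,0,0,0,0,-1]
  ]
}}

```text
clock: 55.48
eef_pos: [0.5475, 0.2042, 0.1403]
tool_rot: [-0.613, -0.353, 0.613, -0.353]
ft_force: [-0.3, 0.3, 0.2]
grip_width: 0.0852
```

Run:
```python
from pots import *
st()
run([("b",T((.5454,.205),.034),RD,6)],0)
```

```text
t 55.48 tcp [0.5475 0.2042 0.1403] grasp [0.5475 0.2042 0.1593] x [-0.0004 -0.0005 -1.    ] y [ 0.8649 -0.502  -0.0001] F [-0.3405  0.3225  0.2017] w 0.08518362582925695 j [ 0.3571  0.4581  0.0776  1.1908 -0.0003  2.4537]
b 6 x [17.7, -0.4, 0.0] [-0.0004, 0.0001, 0.0] |lim 17.7 mm 0.02 deg; mid [0.5465 0.2047 0.0872] end [0.5454 0.2053 0.0341] minz 0.034
   ik err 0.0000 margin 0.686 vel 0.16 j [ 0.36  0.54 -0.08  0.95  0.    2.45]
```

Request:
{"name": "play_rows", "arguments": {
  "plan": [
    [17.7,-0.4,0,0,0,0,-1],
    [17.7,-0.4,0,0,0,0,-1],
    [17.7,-0.4,0,0,0,0,-1],
    [17.7,-0.4,0,0,0,0,-1],
    [17.7,-0.4,0,0,0,0,-1],
    [17.7,-0.4,0,0,0,0,-1],
    [0,0,0,0,0,0,-1],
    [0,0,0,0,0,0,1],
    [0,0,0,0,0,0,1],
    [0,0,0,0,0,0,1],
    [0,0,0,0,0,0,1],
    [0,0,0,0,0,0,1],
    [0,0,0,0,0,0,1],
    [0,0,0,0,0,0,1],
    [0,0,0,0,0,0,1],
    [0,0,0,0,0,0,1]
  ]
}}

```text
clock: 56.82
eef_pos: [0.5459, 0.2071, 0.0367]
tool_rot: [0.614, 0.353, -0.611, 0.354]
ft_force: [0.3, -0.1, 6.4]
grip_width: 0.0575
```

Request:
{"name": "play_rows", "arguments": {
  "plan": [
    [-10,0,0,0,0,0,1],
    [-15,0,0,0,0,0,1],
    [-15,0,0,0,0,0,1],
    [-15,0,0,0,0,0,1],
    [-15,0,0,0,0,0,1],
    [-15,0,0,0,0,0,1],
    [-10,0,0,0,0,0,1],
    [0,0,0,0,0,0,1],
    [0,0,0,0,0,0,1]
  ]
}}

```text
clock: 57.57
eef_pos: [0.5445, 0.2065, 0.1302]
tool_rot: [0.613, 0.353, -0.612, 0.354]
ft_force: [0.9, 0.3, -2.1]
grip_width: 0.0575
```

Run:
```python
from pots import *
st()
run([("m",T((.4302,.2575),now()[0][2]+.005),RD,9)],0)
```

```text
t 57.57 tcp [0.5445 0.2065 0.1302] grasp [0.5445 0.2065 0.1492] x [ 0.0012 -0.     -1.    ] y [ 0.866  -0.5001  0.0011] F [ 0.8756  0.3267 -2.0793] w 0.05752051685076111 j [ 0.3628  0.4606  0.0539  1.1629 -0.0005  2.4572]
m 9 x [-0.6, -13.8, 1.4] [-0.0, -0.0001, -0.0001] |lim 13.9 mm 0.01 deg; mid [0.4939 0.2293 0.1325] end [0.4307 0.2577 0.1355] minz 0.130
   ik err 0.0000 margin 0.506 vel 0.15 j [ 0.54  0.3  -0.17  1.1  -0.    2.63]
```

Request:
{"name": "play_rows", "arguments": {
  "plan": [
    [-0.8,-13.8,1.4,0,0,0,1],
    [-0.8,-13.8,1.4,0,0,0,1],
    [-0.8,-13.8,1.4,0,0,0,1],
    [-0.8,-13.8,1.4,0,0,0,1],
    [-0.8,-13.8,1.4,0,0,0,1],
    [-0.8,-13.8,1.4,0,0,0,1],
    [-0.8,-13.8,1.4,0,0,0,1],
    [-0.8,-13.8,1.4,0,0,0,1],
    [-0.8,-13.8,1.4,0,0,0,1],
    [0,0,0,0,0,0,1],
    [0,0,0,0,0,0,1],
    [0,0,0,0,0,0,1]
  ]
}}

```text
clock: 58.57
eef_pos: [0.4308, 0.258, 0.1372]
tool_rot: [0.613, 0.353, -0.612, 0.354]
ft_force: [-0.4, -0.2, -1.4]
grip_width: 0.0579
```

Run:
```python
from pots import *
st()
run([("d",T((.43,.2575),.0797),RD,6)],0)
```

```text
t 58.57 tcp [0.4308 0.258  0.1372] grasp [0.4307 0.258  0.1562] x [ 0.0015 -0.0001 -1.    ] y [ 0.8662 -0.4997  0.0013] F [-0.3511 -0.1837 -1.3887] w 0.05791886309913129 j [ 0.5401  0.3058 -0.1611  1.1027 -0.0009  2.6342]
d 6 x [9.6, -0.1, 0.1] [0.0001, -0.0001, -0.0002] |lim 9.6 mm 0.01 deg; mid [0.4304 0.2578 0.1084] end [0.43   0.2577 0.0796] minz 0.080
   ik err 0.0000 margin 0.505 vel 0.09 j [ 0.54  0.36 -0.25  0.96 -0.    2.63]
```

Request:
{"name": "play_rows", "arguments": {
  "plan": [
    [9.6,-0.1,0.1,0,0,0,1],
    [9.6,-0.1,0.1,0,0,0,1],
    [9.6,-0.1,0.1,0,0,0,1],
    [9.6,-0.1,0.1,0,0,0,1],
    [9.6,-0.1,0.1,0,0,0,1],
    [9.4,-0.1,0.1,0,0,0,1],
    [0,0,0,0,0,0,1],
    [0,0,0,0,0,0,1]
  ]
}}

```text
clock: 59.23
eef_pos: [0.4297, 0.2574, 0.0789]
tool_rot: [-0.612, -0.353, 0.612, -0.354]
ft_force: [-0.3, -0.1, -0.9]
grip_width: 0.0573
```

Request:
{"name": "play_rows", "arguments": {
  "plan": [
    [0,0,0,0,0,0,0],
    [0,0,0,0,0,0,-1],
    [0,0,0,0,0,0,-1],
    [0,0,0,0,0,0,-1],
    [0,0,0,0,0,0,-1],
    [-10,0,0,0,0,0,-1],
    [-15,0,0,0,0,0,-1],
    [-15,0,0,0,0,0,-1],
    [-20,0,0,0,0,0,-1],
    [-20,0,0,0,0,0,-1],
    [0,0,0,0,0,0,-1],
    [0,0,0,0,0,0,-1]
  ]
}}

```text
clock: 60.23
eef_pos: [0.4307, 0.2581, 0.1614]
tool_rot: [0.614, 0.353, -0.611, 0.354]
ft_force: [0.9, 0.2, -0.8]
grip_width: 0.0849
```

Run:
```python
from pots import *
st(); rims(dict(stack=(.4305,.2575)),(.088,.108),("scene",));rims(dict(A=POT["A"]))
run([("a",T((.6556,.2688),.14),RD,12),("b",T((.6556,.2688),.034),RD,6)],0)
```

```text
t 60.23 tcp [0.4307 0.2581 0.1614] grasp [0.4307 0.2581 0.1804] x [ 0.0039  0.0017 -1.    ] y [ 0.866  -0.5     0.0025] F [ 0.9038  0.218  -0.7607] w 0.0848742722848833 j [ 0.5402  0.2836 -0.1246  1.1584 -0.0005  2.6346]
scene stack 278 [0.4295 0.2563] rms 0.0016995196776285937 zmax 0.10210421721199134
top A 134 [0.6558 0.268 ] rms 0.0015247207295035127 zmax 0.06176733901482325
scene A 175 [0.6558 0.2697] rms 0.001445613619505452 zmax 0.060586441964585104
a 12 x [1.6, 15.9, -10.3] [-0.0, 0.0001, 0.0] |lim 19.0 mm 0.01 deg; mid [0.5425 0.2629 0.149 ] end [0.656  0.2687 0.1394] minz 0.139
   ik err 0.0000 margin 0.523 vel 0.25 j [0.39 0.69 0.48 1.36 0.   2.48]
b 6 x [17.6, -0.1, 0.0] [-0.0, 0.0001, 0.0] |lim 17.6 mm 0.01 deg; mid [0.6558 0.2689 0.0866] end [0.6555 0.269  0.0338] minz 0.034
   ik err 0.0000 margin 0.656 vel 0.16 j [0.39 0.76 0.33 1.14 0.   2.48]
```

Request:
{"name": "play_rows", "arguments": {
  "plan": [
    [1.6,15.9,-10.3,0,0,0,-1],
    [1.6,15.9,-10.3,0,0,0,-1],
    [1.6,15.9,-10.3,0,0,0,-1],
    [1.6,15.9,-10.3,0,0,0,-1],
    [1.6,15.9,-10.3,0,0,0,-1],
    [1.6,15.9,-10.3,0,0,0,-1],
    [1.6,15.9,-10.3,0,0,0,-1],
    [1.6,15.9,-10.3,0,0,0,-1],
    [1.6,15.9,-10.3,0,0,0,-1],
    [1.6,15.9,-10.3,0,0,0,-1],
    [1.6,15.9,-10.3,0,0,0,-1],
    [1.6,15.9,-10.3,0,0,0,-1],
    [0,0,0,0,0,0,-1],
    [0,0,0,0,0,0,-1]
  ]
}}

```text
clock: 61.55
eef_pos: [0.6562, 0.2685, 0.1377]
tool_rot: [-0.611, -0.353, 0.614, -0.353]
ft_force: [-0.2, -0.0, 0.1]
grip_width: 0.0854
```

Run:
```python
from pots import *
st()
run([("b",T((.6556,.2688),.034),RD,6)],0)
```

```text
t 61.55 tcp [0.6562 0.2685 0.1377] grasp [0.6563 0.2685 0.1567] x [-0.0034 -0.0018 -1.    ] y [ 0.8656 -0.5007 -0.002 ] F [-0.2295 -0.0224  0.1089] w 0.08539600225795464 j [ 0.3885  0.7198  0.5221  1.3769 -0.0003  2.4837]
b 6 x [17.3, -0.1, -0.0] [-0.0001, 0.0005, 0.0003] |lim 17.3 mm 0.03 deg; mid [0.6558 0.2686 0.0858] end [0.6555 0.2687 0.0339] minz 0.034
   ik err 0.0000 margin 0.656 vel 0.27 j [0.39 0.76 0.33 1.14 0.   2.48]
```

Request:
{"name": "play_rows", "arguments": {
  "plan": [
    [17.3,-0.1,0,0,0,0,-1],
    [17.3,-0.1,0,0,0,0,-1],
    [17.3,-0.1,0,0,0,0,-1],
    [17.3,-0.1,0,0,0,0,-1],
    [17.3,-0.1,0,0,0,0,-1],
    [17.3,-0.1,0,0,0,0,-1],
    [0,0,0,0,0,0,-1],
    [0,0,0,0,0,0,1],
    [0,0,0,0,0,0,1],
    [0,0,0,0,0,0,1],
    [0,0,0,0,0,0,1],
    [0,0,0,0,0,0,1],
    [0,0,0,0,0,0,1],
    [0,0,0,0,0,0,1],
    [0,0,0,0,0,0,1],
    [0,0,0,0,0,0,1]
  ]
}}

```text
clock: 62.88
eef_pos: [0.6574, 0.27, 0.0389]
tool_rot: [0.614, 0.353, -0.611, 0.354]
ft_force: [-0.5, -0.1, 5.7]
grip_width: 0.0578
```

Request:
{"name": "play_rows", "arguments": {
  "plan": [
    [-10,0,0,0,0,0,1],
    [-15,0,0,0,0,0,1],
    [-15,0,0,0,0,0,1],
    [-15,0,0,0,0,0,1],
    [-10,0,0,0,0,0,1],
    [0,0,0,0,0,0,1],
    [0,0,0,0,0,0,1]
  ]
}}

```text
clock: 63.47
eef_pos: [0.6565, 0.2694, 0.1022]
tool_rot: [0.613, 0.353, -0.612, 0.354]
ft_force: [-1.1, -0.1, -1.5]
grip_width: 0.0576
```

Run:
```python
from pots import *
st()
run([("m1",T((.56,.264),.157),RD,7),("m",T((.43,.2578),.157),RD,10)],0)
```

```text
t 63.47 tcp [0.6565 0.2694 0.1022] grasp [0.6565 0.2694 0.1212] x [ 0.0015  0.0001 -1.    ] y [ 0.8659 -0.5001  0.0013] F [-1.0786 -0.0944 -1.4638] w 0.057633796605081646 j [ 0.3896  0.7343  0.4561  1.2912 -0.0005  2.4842]
m1 7 x [-7.8, -11.6, 7.6] [-0.0, -0.0001, -0.0002] |lim 15.9 mm 0.01 deg; mid [0.615  0.2671 0.1255] end [0.5596 0.264  0.1567] minz 0.102
   ik err 0.0000 margin 0.605 vel 0.28 j [0.44 0.5  0.19 1.27 0.   2.54]
m 10 x [-0.0, -10.9, 7.0] [-0.0, -0.0, 0.0] |lim 13.0 mm 0.00 deg; mid [0.4949 0.2609 0.1567] end [0.4302 0.2579 0.1567] minz 0.157
   ik err 0.0000 margin 0.506 vel 0.14 j [ 0.54  0.28 -0.13  1.15  0.    2.63]
```

Pot base is TCP − 0.039, so it clears the 0.100 rim at 0.157; the nested target is TCP ≈ 0.100.

Request:
{"name": "play_rows", "arguments": {
  "plan": [
    [-7.8,-11.6,7.6,0,0,0,1],
    [-7.8,-11.6,7.6,0,0,0,1],
    [-7.8,-11.6,7.6,0,0,0,1],
    [-7.8,-11.6,7.6,0,0,0,1],
    [-7.8,-11.6,7.6,0,0,0,1],
    [-7.8,-11.6,7.6,0,0,0,1],
    [-7.8,-11.6,7.6,0,0,0,1],
    [0,0,0,0,0,0,1]
  ]
}}

```text
clock: 64.13
eef_pos: [0.557, 0.2638, 0.1566]
tool_rot: [-0.612, -0.354, 0.613, -0.354]
ft_force: [0.1, -0.5, -1.0]
grip_width: 0.0578
```

Request:
{"name": "play_rows", "arguments": {
  "plan": [
    [0,-10.9,7,0,0,0,1],
    [0,-10.9,7,0,0,0,1],
    [0,-10.9,7,0,0,0,1],
    [0,-10.9,7,0,0,0,1],
    [0,-10.9,7,0,0,0,1],
    [0,-10.9,7,0,0,0,1],
    [0,-10.9,7,0,0,0,1],
    [0,-10.9,7,0,0,0,1],
    [0,-10.9,7,0,0,0,1],
    [0,-10.9,7,0,0,0,1],
    [0,0,0,0,0,0,1],
    [0,0,0,0,0,0,1],
    [0,0,0,0,0,0,1]
  ]
}}

```text
clock: 65.22
eef_pos: [0.4305, 0.2578, 0.1556]
tool_rot: [0.612, 0.353, -0.612, 0.354]
ft_force: [0.4, 1.0, -0.6]
grip_width: 0.0579
```

Run:
```python
from pots import *
st()
run([("d",T((.4302,.2575),.1008),RD,6)],0)
```

```text
t 65.22 tcp [0.4305 0.2578 0.1556] grasp [0.4305 0.2579 0.1746] x [ 0.0005 -0.0006 -1.    ] y [ 0.8659 -0.5002  0.0007] F [ 0.3962  0.982  -0.5679] w 0.05790369773984496 j [ 0.5401  0.2906 -0.1308  1.1493 -0.0008  2.6347]
d 6 x [9.1, -0.0, 0.1] [-0.0, 0.0, -0.0001] |lim 9.1 mm 0.01 deg; mid [0.4304 0.2576 0.1283] end [0.4302 0.2573 0.101 ] minz 0.101
   ik err 0.0000 margin 0.505 vel 0.09 j [ 0.54  0.34 -0.22  1.02 -0.    2.63]
```

Request:
{"name": "play_rows", "arguments": {
  "plan": [
    [9.1,0,0.1,0,0,0,1],
    [9.1,0,0.1,0,0,0,1],
    [9.1,0,0.1,0,0,0,1],
    [9.1,0,0.1,0,0,0,1],
    [9.1,0,0.1,0,0,0,1],
    [9,0,0.1,0,0,0,1],
    [0,0,0,0,0,0,1],
    [0,0,0,0,0,0,1]
  ]
}}

```text
clock: 65.88
eef_pos: [0.4293, 0.2571, 0.1009]
tool_rot: [-0.612, -0.353, 0.613, -0.354]
ft_force: [0.5, 0.2, -1.1]
grip_width: 0.058
```

Request:
{"name": "play_rows", "arguments": {
  "plan": [
    [0,0,0,0,0,0,0],
    [0,0,0,0,0,0,-1],
    [0,0,0,0,0,0,-1],
    [0,0,0,0,0,0,-1],
    [0,0,0,0,0,0,-1],
    [-10,0,0,0,0,0,-1],
    [-15,0,0,0,0,0,-1],
    [-15,0,0,0,0,0,-1],
    [-20,0,0,0,0,0,-1],
    [-20,0,0,0,0,0,-1],
    [-20,0,0,0,0,0,-1],
    [-20,0,0,0,0,0,-1],
    [0,-15,20,0,0,0,-1],
    [0,-15,20,0,0,0,-1],
    [0,-15,20,0,0,0,-1],
    [0,-15,20,0,0,0,-1],
    [0,0,0,0,0,0,-1],
    [0,0,0,0,0,0,-1]
  ]
}}

```text
clock: 67.38
eef_pos: [0.337, 0.2178, 0.2227]
tool_rot: [0.613, 0.354, -0.612, 0.354]
ft_force: [-0.6, 0.6, -0.2]
grip_width: 0.0854
```

Run:
```python
from pots import *
st()
for lo in (.052,.07,.088,.108): rims(dict(stack=(.4305,.2575)),(lo,lo+.018))
rims(dict(top=(.4305,.2575)),(.11,.13))
lidfit()
p=camera("scene");print(rackfit(p)); q=camera("top"); print(rackfit(q))
for t in("bung","wedge","oil_can"): print(t,[np.round(pinpoint(t,x)[0]["centre"],3) for x in(p,q) if pinpoint(t,x)])
print([ (np.round(r["centre"],4),round(r["confidence"],2)) for r in pinpoint("mat_top",q)])
cv2.imwrite("pics/s6.png",cv2.resize(p["frame"][130:330,130:370,::-1],None,fx=3,fy=3))
```

```text
t 67.38 tcp [0.337  0.2178 0.2227] grasp [0.337  0.2178 0.2417] x [ 0.0021  0.0007 -1.    ] y [ 0.8662 -0.4996  0.0014] F [-0.6121  0.5569 -0.1732] w 0.08538848896380878 j [ 0.5742  0.0477 -0.2464  1.2745 -0.0005  2.6682]
top stack few
scene stack 150 [0.4305 0.2552] rms 0.0022694386373350306 zmax 0.06629621662616667
top stack 191 [0.4329 0.2825] rms 0.009057299645350389 zmax 0.08749035574623498
scene stack 176 [0.4291 0.2548] rms 0.003425547652581812 zmax 0.08525445008492771
top stack 110 [0.4223 0.2518] rms 0.005000981083518107 zmax 0.10573491094358625
scene stack 258 [0.4289 0.2568] rms 0.0026599640959036 zmax 0.10557385978566154
top stack 132 [0.4288 0.255 ] rms 0.0019301768010025206 zmax 0.12178300822651167
scene stack 274 [0.4295 0.2576] rms 0.0015820158629655525 zmax 0.12110620503007569
top top 117 [0.4289 0.255 ] rms 0.0016784116832001502 zmax 0.12248785888447827
scene top 245 [0.4297 0.2575] rms 0.0014574833056900725 zmax 0.12094973694363044
top 49 mean [0.4528 0.4543 0.073 ] z [0.062 0.081] x [0.431 0.476] y [0.439 0.471]
top 47 mean [0.4292 0.4243 0.0729] z [0.055 0.079] x
[... 302 characters left out ...]
4 0.4017 0.0683] z [0.046 0.08 ] x [0.383 0.422] y [0.384 0.413]
scene 96 mean [0.4198 0.432  0.0686] z [0.047 0.079] x [0.405 0.444] y [0.415 0.443]
scene 100 mean [0.4421 0.4625 0.0686] z [0.045 0.08 ] x [0.427 0.467] y [0.445 0.473]
(((420.2615966796875, 408.5902099609375), (149.12200927734375, 89.70026397705078), 54.117523193359375), np.int64(1094))
(((421.1883544921875, 406.8414001464844), (146.77735900878906, 87.22733306884766), 53.920135498046875), np.int64(784))
bung [array([ 0.328,  0.216, -0.003])]
wedge [array([0.358, 0.069, 0.002]), array([ 0.368,  0.074, -0.002])]
oil_can [array([ 0.662,  0.432, -0.002]), array([ 0.659,  0.428, -0.003])]
[(array([0.4325, 0.2557, 0.007 ]), 0.48)]
```

View pics/s6.png

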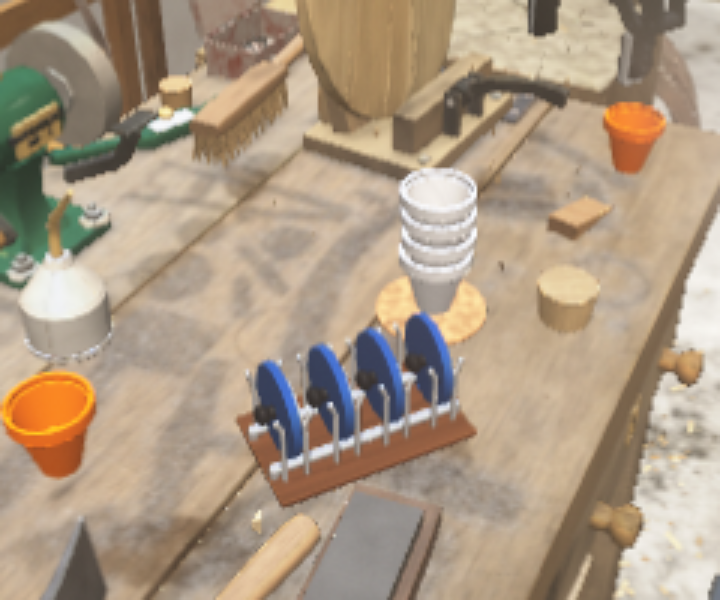

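The four pots stand evenly nested and straight on the mat at (437,240), with all four lids upright in the rack. The bystanders haven't moved, so I'm handing in.

Run:
```python
from workcell import *
print(job_done())
```

```text
the job is handed in; nothing more can be done
None
```

The job is handed in after about 67 s of robot time. All four lids stand in the wire rack, one to each bay, and the four pots are nested in one stack on the cork mat. Handing in gave no verdict.

**Lids:** After the rack was knocked a few centimetres early on, I measured it again before placing any lid. The last check put the top edge of every lid at about 79–81 mm, against 78 mm expected for a lid fully down. The picture shows all four upright between the tines.

**Pots:** The top rim read 121–122 mm against 119 mm expected, which matches the roughly 2 mm high reading I got on single pots, so they are fully nested. The stack's axis is at about (0.429, 0.256), within about 3 mm of the measured mat centre, and looks straight and even.

**Bystanders:** The wedge and the oil can read within about 10 mm of their first positions, and I never touched them. The bung was found by only one camera in the last check, but it looks untouched in the picture.

**Disagreements:** One early move stopped short at a joint limit before it touched anything, so I re-planned it. The side camera read positions about 2 mm different from the top camera. Its depth fits on the lower rims of the stack were noisy, so I judged those by eye.

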